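Clear the parcel gauge and gauge the gift cartons

TASK

Sweep all the loose plastic chips off the bed of the parcel gauge into its black catch tray with the scraper block, without touching chips on the bed with the fingers, and stand the scraper back in the middle of its rubber mat. Only when the bed is clear, try the gift cartons one after another in the clear tunnel: slide those that fit lengthwise in through the mouth, the last one until it is about flush with the mouth, and stand those that are too wide or too tall for it upright in the grey return tray, without forcing them. Leave the other things on the bench where they are; cartons may get knocked aside meanwhile, so check.

Things in the scene. Friction and masses are not known exactly. Their poses are not given: they have to be found in the camera images.
- gauge: Fixed aluminium parcel gauge: a flat bed 30 mm high, x -85..+95 mm and y -90..+70 mm about the origin, with a clear tunnel at its +x end and a black catch tray on its +y side. Origin: on the table under the bed. Its points have the same axes.
- mouth (a point): Centre of the tunnel mouth's lower edge, on the bed surface; +x leads into the tunnel: inside 52 mm wide, 62 mm high, 200 mm long to an end stop, floor level with the bed, roof top 96 mm above the table. Two 14 mm high steel lead-in cheeks flare from 52 mm apart at the mouth to about 80 mm apart 35 mm before it
- bed (a point): Point on the bed surface above the gauge's origin, 95 mm before the mouth; at the start the chips lie within -75..+40 mm of it in x and -45..+60 mm in y
- catch (a point): Centre of the catch tray's floor, 4 mm above the table. Tray inside 172 mm in x, about 115 mm in y, end walls 26 mm and outer wall 45 mm high, open on the bed side, where the bed's edge (70 mm in y from the gauge's origin) stands 26 mm above its floor
- scraper: Scraper block: grey plastic foot 80 x 36 mm (x, y), 22 mm high with straight sides, wooden grip on top 50 x 24 mm (x, y) from 22 to 64 mm height. 0.13 to 0.21 kg. Origin: centre of the underside.
- rest: Fixed black rubber mat 160 x 80 x 3 mm (x, y, z), where the scraper stands and belongs, 3 mm thick. Origin: centre of the underside
- return_tray: Fixed grey open tray 240 x 140 mm outside (x, y), walls 4 mm thick and 22 mm high, floor 4 mm. Origin: centre of the underside. Two cartons stand in it one behind the other along x, some 100 mm apart
- carton_a: Brown closed gift carton with a white paper band along its length, may be absent. 64 mm long (x); the right size is 46 mm wide (y) and 54 mm tall, but some are oversize: 58 mm wide, or 72 mm tall, and will not go into the tunnel. 0.08 to 0.17 kg. Origin: centre of the underside
- carton_b: Brown closed gift carton with a white paper band along its length, may be absent. 64 mm long (x); the right size is 46 mm wide (y) and 54 mm tall, but some are oversize: 58 mm wide, or 72 mm tall, and will not go into the tunnel. 0.08 to 0.17 kg. Origin: centre of the underside
- carton_c: Brown closed gift carton with a white paper band along its length, may be absent. 64 mm long (x); the right size is 46 mm wide (y) and 54 mm tall, but some are oversize: 58 mm wide, or 72 mm tall, and will not go into the tunnel. 0.08 to 0.17 kg. Origin: centre of the underside
- carton_d: Brown closed gift carton with a white paper band along its length, may be absent. 64 mm long (x); the right size is 46 mm wide (y) and 54 mm tall, but some are oversize: 58 mm wide, or 72 mm tall, and will not go into the tunnel. 0.08 to 0.17 kg. Origin: centre of the underside
- carton_e: Brown closed gift carton with a white paper band along its length, may be absent. 64 mm long (x); the right size is 46 mm wide (y) and 54 mm tall, but some are oversize: 58 mm wide, or 72 mm tall, and will not go into the tunnel. 0.08 to 0.17 kg. Origin: centre of the underside
- chip1: Loose broken black plastic chip, 20 to 30 mm by 16 to 20 mm, 8 to 11 mm thick, may be absent. Origin: centre of its underside
- chip2: Loose broken black plastic chip, 20 to 30 mm by 16 to 20 mm, 8 to 11 mm thick, may be absent. Origin: centre of its underside
- chip3: Loose broken black plastic chip, 20 to 30 mm by 16 to 20 mm, 8 to 11 mm thick, may be absent. Origin: centre of its underside
- chip4: Loose broken black plastic chip, 20 to 30 mm by 16 to 20 mm, 8 to 11 mm thick, may be absent. Origin: centre of its underside
- chip5: Loose broken black plastic chip, 20 to 30 mm by 16 to 20 mm, 8 to 11 mm thick, may be absent. Origin: centre of its underside
- tape_roll: Bystander, to be left alone: clear tape roll 90 mm wide, 48 mm high. Origin: underside centre
- label_block: Bystander, to be left alone: block of paper labels 90 x 60 x 30 mm. Origin: underside centre
- marker: Bystander, to be left alone: black marker 100 mm long, lying. Origin: underside centre
- grey_box: Bystander, to be left alone: grey product box 70 x 50 x 30 mm. Origin: underside centre
- mug: Bystander, to be left alone: white mug, 80 mm wide, 95 mm high. Origin: underside centre
- knife: Bystander, to be left alone: grey closed parcel knife 140 mm long, lying. Origin: underside centre
Mind the look-alikes: they are no part of the job. Leave any purple look-alike of the scraper alone.

How it is judged:
By the outcome, as a careful person would: the job done as asked, in the order asked, and still so for the second after the job is handed in, with the robot touching nothing.
Of carton_a, carton_b, carton_c, carton_d, carton_e only 3 to 4 are there at a start; the rules pass over those that are not, and their reading is None.
Of chip1, chip2, chip3, chip4, chip5 only 3 to 5 are there at a start; the rules pass over those that are not, and their reading is None.
At some moment in a run one of carton_a, carton_b, carton_c, carton_d, carton_e may be knocked a few centimetres aside while the robot is not near it.
It also fails if it takes over 210 s, if anything falls off the work surface, if the arm or the gripper's body presses on something with over 40 N, if the wrist force passes 120 N, or if a joint passes its speed limit or range.

ROBOT

A 6-joint arm with a two-finger parallel gripper is mounted at the origin on the work surface. World frame = base frame: x ahead of the robot, y to its left, z up, the work surface at z = 0. Lengths are in m, angles in degrees, forces in N, time in s.
With the tool pointing down it reaches from about 0.35 to 0.875 m from the base axis. Payload 4.2 kg.
Tool frame: the origin (TCP) lies between the finger pads; the fingertips stand 14 mm ahead of it and the grasp point (between the pads) lies 5 mm behind it (r.tcp_to_tips is the distance from the TCP to the fingertips, in m); y points along the fingers, x is the direction in which the jaws open and shut, and the axes are right-handed (so a half turn about y gives the same grasp; the last joint's range is limited). The gripper opens to 87 mm and grips with 3 to 60 N. Pads are 19 mm wide; open, the fingers measure 117 mm over their backs; the gripper's body (75 mm by 190 mm) begins 51 mm behind the grasp point.
Start: joints at [-50.386, 22.042, 0.453, 0, -68.411, -14.817], TCP at [0.262, -0.567, 0.21] pointing down, gripper open.
Joint ranges: [-179.83, 179.83], [-69.29, 118.12], [-61.27, 80.66], [-181.25, 117.63], [-171.15, -9.14], [-177.46, 177.46]. Speed limits (degrees/s): [159.86, 159.86, 180, 180, 180, 180].

INTERFACE

Orientations are given as a 3x3 rotation matrix whose columns are the frame's x, y, z axes.
In Python, from station import sense, optics, ticket, r gives the robot as it stands.
- The arm moves only by the tool carry_out, never from a script. Its argument "steps" is a list that holds one entry, the list of rows, each a list of 6 numbers: the shift along the world's x, y, z in cm, then the turn, a rotation vector about the world's x, y, z in rad. A call has 1 to 20 rows; each row is the pose to reach, as a shift and turn from the pose commanded when the call began; what a row does not reach only later rows make up. A row lasts 1/8 s, in which the tool goes at most 62.5 mm and 10.7 degrees, less where a joint would pass 70% of its speed; a pose out of reach is approached as far as the arm can. A call with a gripper value outside its range is refused whole. "fingers" is the closure in counts, from 0 (fully open) to 255 (shut), set as the call begins (left out, the last holds). The fingers move at their own pace and stop on an object; the grip force is fixed at half the most. Time passes only in rows, so rows that repeat a pose let the fingers close. It gives the time, the measured TCP pose, the force and the opening at its end, in the units of the state.
- sense(): the state, without advancing time (a new reading comes with each control period).
- optics.capture(name): name is "scene" or "top"; returns a dict with "image" (480x640x3 uint8, red, green, blue), "fov_y" (degrees; the focal length in pixels is half the picture's height over the tangent of half this angle, whatever the lens; pixels are square), "cx", "cy" (the principal point, pixels), "k1" (the pictures are not rectified: a ray, as slopes to the right and down, at radius r is drawn at 1 + k1 r^2 times it, then the intrinsics apply), "rvec" (rotation vector, rad) and "tvec" (3), from world to camera coordinates, as OpenCV has them. Camera axes: x right, y down, z forward; pixel columns grow to the right and rows downward; lengths in m; the calibration is good to about 2 mm. A picture is of the moment at which its call begins. There is no depth.
- ticket.finish_job(): hands the job in, once; it reports no verdict.
The state is a dict: "time_s": time; "joints": joint angles; "joint_velocities": joint speeds; "effort": joint torques, N m; "tcp_pos": TCP position; "ee_rot": TCP orientation; "wrist_force": force on the tool from outside, world axes, zero at the start; "moment": the same for the moment, N m; "gripper_width": opening from 0.0 (shut) to 1.0 (fully open).
Only numpy, scipy, OpenCV 4.12 (cv2) and the standard library are available. Lean on these libraries where they do the work, as an engineer would, in place of code of your own. Each camera call takes 0.05 s, during which the arm holds its last target.

## Working session

There is one attempt and no reset: what is moved stays moved. The work goes in short steps, Python scripts to look and compute and a tool call to move; the robot and the scene stay as the last step left them, time stands still between calls to the robot, and variables do not carry over. Pictures are saved under pics/ and viewed, and the job is handed in when it is done.

Besides the shell and the picture viewer there is one more tool, called as name(argument=value, ...), one argument or row to a line, values as JSON. carry_out: Moves the arm, as the interface text tells. Its arguments: {"type":"object","properties":{"steps":{"type":"array","items":{"type":"array","items":{"type":"array","items":{"type":"number"}}}},"fingers":{"type":"number"}},"required":["steps"]}

```bash
ls; mkdir -p pics
python3 - <<'E'
from station import sense, optics, ticket, r
import cv2
for n in("scene","top"):
    c=optics.capture(n); cv2.imwrite(f"pics/{n}0.png",c["image"][:,:,::-1]); print({k:v for k,v in c.items() if k!="image"})
s=sense();print(s["time_s"],s["tcp_pos"],s["ee_rot"],s["gripper_width"],r.tcp_to_tips)
E
```

```text
pics
{'fov_y': 56.556332442273465, 'cx': 310.2601129626946, 'cy': 248.59320070023014, 'k1': -0.06717828759487661, 'rvec': array([ 1.97873042,  1.27253252, -0.57506116]), 'tvec': array([-0.21166014, -0.27824105,  1.50020502])}
{'fov_y': 52.36874474118978, 'cx': 312.55606491643505, 'cy': 240.8317713207283, 'k1': 0.008513292741317909, 'rvec': array([ 2.16051592, -2.17094308,  0.13348245]), 'tvec': array([-0.00872544,  0.55494575,  1.02643853])}
0.1 [ 0.26192711 -0.56684985  0.20864017] [[-4.19292288e-01 -9.17347357e-04 -9.07850833e-01]
 [ 9.07849119e-01  1.76653149e-03 -4.19293281e-01]
 [ 1.98838467e-03 -9.99998019e-01  9.21199589e-05]] 1.00057886638221 0.014
```

View pics/scene0.png

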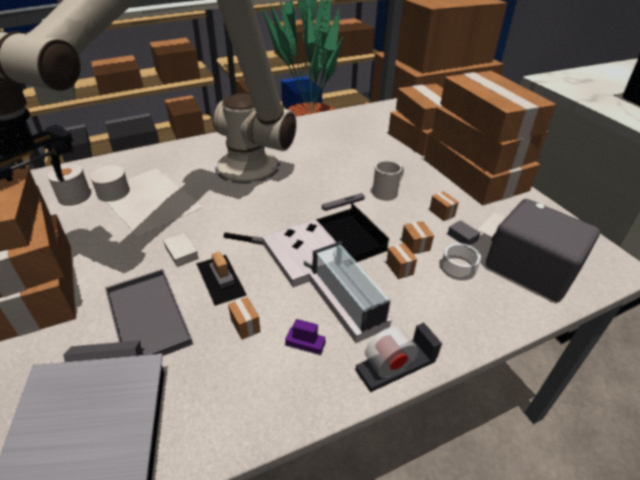

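View pics/top0.png

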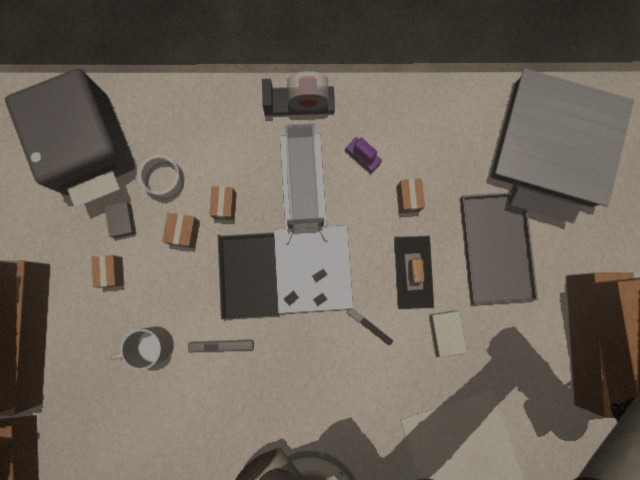

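```bash
cat > h.py <<'E'
import numpy as np, cv2
from station import sense, optics, ticket, r
def cap(n):
    c=optics.capture(n); f=240/np.tan(np.radians(c["fov_y"]/2))
    c["K"]=np.array([[f,0,c["cx"]],[0,f,c["cy"]],[0,0,1]]); c["D"]=np.array([c["k1"],0,0,0,0.])
    c["R"]=cv2.Rodrigues(c["rvec"])[0]; return c
def proj(c,P):
    return cv2.projectPoints(np.array(P,float).reshape(-1,1,3),c["rvec"],c["tvec"],c["K"],c["D"])[0].reshape(-1,2)
def unp(c,uv,z):
    n=cv2.undistortPoints(np.array(uv,float).reshape(-1,1,2),c["K"],c["D"],None,None,None).reshape(-1,2)
    d=np.c_[n,np.ones(len(n))]@c["R"]; o=-c["R"].T@c["tvec"]
    z=np.broadcast_to(z,len(n)); return o+d*((z-o[2])/d[:,2])[:,None]
def crop(c,x0,y0,w,h,s,name):
    im=c["image"][y0:y0+h,x0:x0+w,::-1]; cv2.imwrite("pics/"+name,cv2.resize(im,None,fx=s,fy=s,interpolation=cv2.INTER_CUBIC))
def box(c,im,x,y,yaw,L,W,z0,z1,col,off=(0,0),s=1):
    a=np.radians(yaw);ca,sa=np.cos(a),np.sin(a)
    q=[(x+ca*u-sa*v,y+sa*u+ca*v) for u,v in((L/2,W/2),(-L/2,W/2),(-L/2,-W/2),(L/2,-W/2))]
    for z in(z0,z1):
        p=((proj(c,[(*k,z) for k in q])-off+.5)*s-.5); cv2.polylines(im,[np.round(p*16).astype(int)],True,col,1,cv2.LINE_AA,4)
def st():
    s=sense(); print(round(s["time_s"],2),np.round(s["tcp_pos"],4),"F",np.round(s["wrist_force"],1),"g",round(s["gripper_width"],3),"x",np.round(s["ee_rot"][:,0],3),"y",np.round(s["ee_rot"][:,1],3))
E
python3 - <<'E'
from h import *
c=cap("top")
crop(c,210,110,160,220,3.4,"t1a.png"); crop(c,85,175,160,120,5,"t1b.png"); crop(c,380,165,160,150,4,"t1c.png")
print("cam",-c["R"].T@c["tvec"])
E
```

```text
cam [ 0.43321715 -0.0027625   1.08348154]
```

View pics/t1a.png

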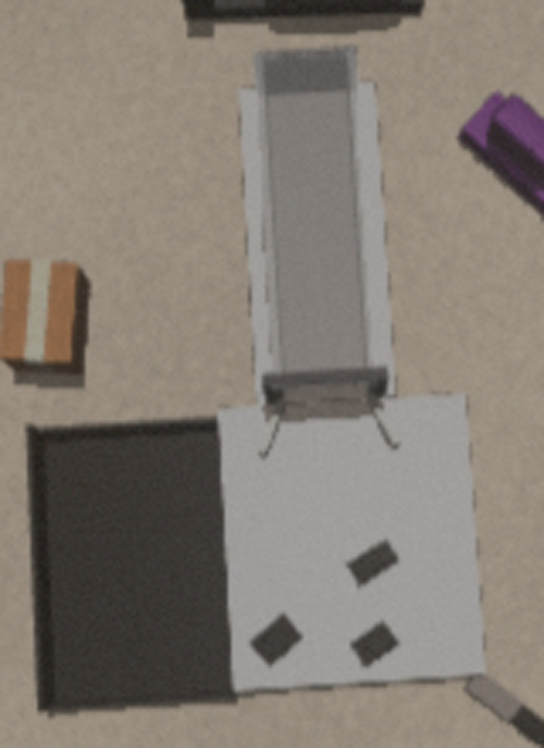

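View pics/t1b.png

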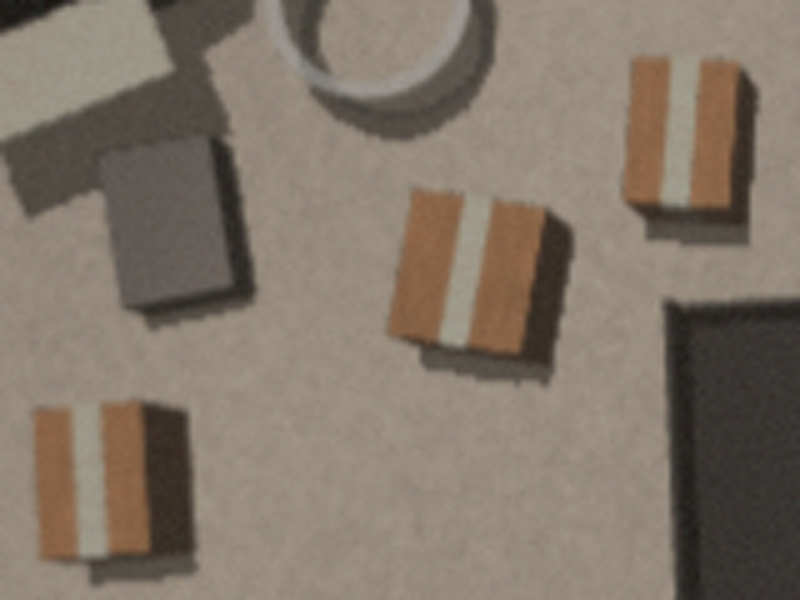

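View pics/t1c.png

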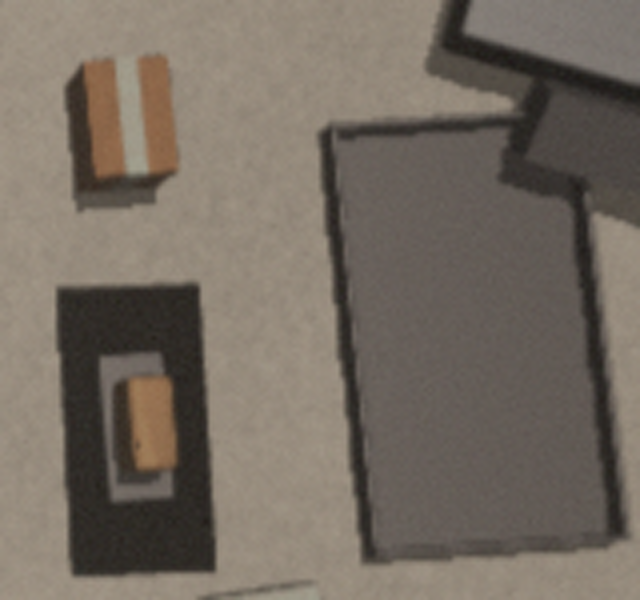

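```bash
cat > fit.py <<'E'
from h import *
from scipy.optimize import least_squares
def fit(c,poly,L,W,z,off=(0,0)):
    # poly px corners in order (+x+y, -x+y, -x-y, +x-y) of rectangle L x W centred with off, at height z
    P=unp(c,poly,z)[:,:2]
    q=np.array([(L/2,W/2),(-L/2,W/2),(-L/2,-W/2),(L/2,-W/2)])+off
    def f(p):
        a=p[2];R=np.array([[np.cos(a),-np.sin(a)],[np.sin(a),np.cos(a)]]);return (q@R.T+p[:2]-P).ravel()
    s=least_squares(f,[*P.mean(0),0]); 
    return np.r_[s.x[:2],np.degrees(s.x[2])],np.round(s.fun.reshape(-1,2)*1000,1),P
E
python3 - <<'E'
from fit import *
c=cap("top")
def px(l,o,s): return (np.array(l,float)+.5)/s-.5+o
g,res,P=fit(c,px([(219,408),(233,692),(484,672),(465,395)],(210,110),3.4),.18,.16,.03,(.005,-.01)); print("gauge",g,res.tolist())
g,res,P=fit(c,px([(58,288),(73,575),(215,570),(199,284)],(380,165),4),.16,.08,.003); print("rest",g,res.tolist())
g,res,P=fit(c,px([(100,354),(110,501),(173,496),(162,352)],(380,165),4),.08,.036,.025); print("scraper foot",g,res.tolist())
g,res,P=fit(c,px([(129,377),(136,471),(176,468),(171,376)],(380,165),4),.05,.024,.067); print("scraper grip",g,res.tolist())
P=unp(c,px([(330,125),(365,560),(628,538)],(380,165),4),.022);print("tray",P, np.linalg.norm(np.diff(P,axis=0),axis=1))
# cartons
hsv=cv2.cvtColor(c["image"],cv2.COLOR_RGB2HSV)
for nm,(x0,y0,x1,y1) in dict(A=(207,180,240,222),B=(158,208,200,250),C=(88,250,125,292),D=(395,172,430,216)).items():
    sub=c["image"][y0:y1,x0:x1].astype(int)
    br=((sub[:,:,0]-sub[:,:,2]>45)&(sub[:,:,0]>115)).astype(np.uint8)
    m=br
    n,lab,stt,_=cv2.connectedComponentsWithStats(m)
    k=[i for i in range(1,n) if stt[i,4]>40]
    pts=np.argwhere(np.isin(lab,k))[:,::-1].astype(np.float32)
    rect=cv2.minAreaRect(pts); b=cv2.boxPoints(rect)+[x0,y0]
    for z in(.054,.072):
        Q=unp(c,b,z); e=np.linalg.norm(np.diff(Q,axis=0),axis=1)*1000+ 0
        print(nm,z,"c",np.round(Q.mean(0),4),"sides",np.round(e[:2],1),"+~2 px",np.round(b.mean(0),1), "ang",rect[2], "dir",np.degrees(np.arctan2(*(Q[1]-Q[0])[[1,0]])))
    crop(c,x0-5,y0-5,x1-x0+10,y1-y0+10,8,f"k{nm}.png")
E
```

```text
gauge [ 4.89281624e-01 -1.66549047e-03  3.26329959e+00] [[0.1, 1.4], [0.4, 0.6], [-2.0, -1.3], [1.5, -0.7]]
rest [ 0.48860344 -0.2352507   1.44872815] [[0.6, 0.6], [-0.5, 0.9], [-0.9, -1.0], [0.8, -0.5]]
scraper foot [ 0.48887975 -0.23058308  2.53405001] [[0.2, 1.1], [-0.0, 0.8], [-1.0, -1.0], [0.8, -1.0]]
scraper grip [ 0.4879655  -0.2303264   2.05963417] [[0.5, 1.1], [-0.5, 1.5], [-1.1, -1.6], [1.0, -0.9]]
tray [[ 0.65491222 -0.34350276  0.022     ]
 [ 0.41586361 -0.35270063  0.022     ]
 [ 0.42701418 -0.49547557  0.022     ]] [0.23922549 0.1432097 ]
A 0.054 c [0.6401 0.185  0.054 ] sides [61.9 44.8] +~2 px [220.6 200.5] ang 4.085616588592529 dir -2.9540317746934286
A 0.072 c [0.6365 0.1817 0.072 ] sides [60.8 44. ] +~2 px [220.6 200.5] ang 4.085616588592529 dir -2.9540317746934512
B 0.054 c [0.58   0.2747 0.054 ] sides [62.  57.9] +~2 px [177.8 228.6] ang 8.53076457977295 dir -6.763124218949789
B 0.072 c [0.5774 0.2699 0.072 ] sides [60.9 56.9] +~2 px [177.8 228.6] ang 8.53076457977295 dir -6.763124218949768
C 0.054 c [0.4916 0.4294 0.054 ] sides [45.  62.9] +~2 px [102.7 270.6] ang 85.91438293457031 dir -86.13750087783558
C 0.072 c [0.4906 0.4219 0.072 ] sides [44.2 61.8] +~2 px [102.7 270.6] ang 85.91438293457031 dir -86.13750087783556
D 0.054 c [ 0.6543 -0.226   0.054 ] sides [44.7 63.4] +~2 px [412.2 193.4] ang 83.6598129272461 dir -83.76757483019499
D 0.072 c [ 0.6504 -0.2221  0.072 ] sides [43.9 62.3] +~2 px [412.2 193.4] ang 83.6598129272461 dir -83.76757483019492
```

```bash
cat > ov.py <<'E'
from h import *
def ov(cs,x,y,yaw,L,W,z0,z1,name,col=(0,255,0),pad=12):
    tiles=[]
    for c in cs:
        p=proj(c,[(x+dx,y+dy,z) for dx in(-.04,.04) for dy in(-.04,.04) for z in(z0,z1)])
        lo=np.floor(p.min(0)-pad).astype(int).clip(0); hi=np.ceil(p.max(0)+pad).astype(int)
        im=np.ascontiguousarray(c["image"][lo[1]:hi[1],lo[0]:hi[0],::-1]); s=320/max(im.shape[:2])
        im=cv2.resize(im,None,fx=s,fy=s,interpolation=cv2.INTER_CUBIC); raw=im.copy()
        box(c,im,x,y,yaw,L,W,z0,z1,col,lo,s)
        for t in(raw,im):
            T=np.zeros((320,320,3),np.uint8);T[:min(320,t.shape[0]),:min(320,t.shape[1])]=t[:320,:320];tiles.append(T)
    return np.hstack(tiles[1::2]) if name is None else cv2.imwrite("pics/"+name,np.hstack(tiles[1::2]))
E
python3 - <<'E'
from ov import *
cs=[cap("top"),cap("scene")]
P=dict(A=[(.640,.185),(.6365,.1817)],C=[(.4916,.4294),(.4906,.4219)],D=[(.6543,-.226),(.6504,-.2221)],B=[(.58,.2747),(.5774,.2699)])
yaw=dict(A=-2.9,C=3.9,D=6.2,B=-6.8)
for n,W in(("A",.046),("C",.046),("D",.046),("B",.058)):
    cv2.imwrite(f"pics/ov{n}.png",np.vstack([ov(cs,*P[n][i],yaw[n],.064,W,0,h,None) for i,h in enumerate((.054,.072))])[:600])
cv2.imwrite("pics/ovall.png",np.vstack([np.hstack([cv2.resize(cv2.imread(f"pics/ov{n}.png"),(400,300),interpolation=cv2.INTER_AREA) for n in k]) for k in("AC","DB")]))
E
```

```text
(no output)
```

View pics/ovall.png

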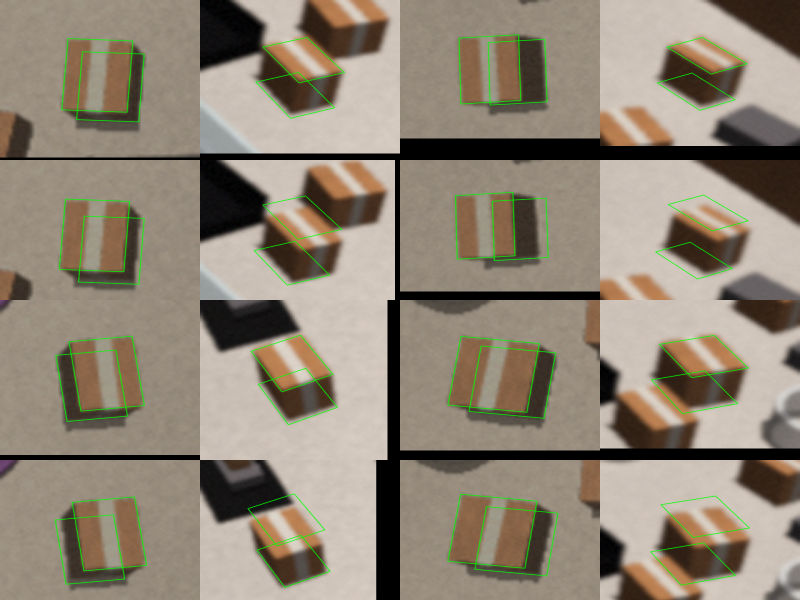

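carry_out(
  steps=[
    [[22.7, 33.6, 0, 0, 0, -0.394], [22.7, 33.6, 0, 0, 0, -0.394], [22.7, 33.6, 0, 0, 0, -0.394], [22.7, 33.6, 0, 0, 0, -0.394], [22.7, 33.6, 0, 0, 0, -0.394], [22.7, 33.6, 0, 0, 0, -0.394], [22.7, 33.6, 0, 0, 0, -0.394], [22.7, 33.6, 0, 0, 0, -0.394], [22.7, 33.6, -8, 0, 0, -0.394], [22.7, 33.6, -8, 0, 0, -0.394], [22.7, 33.6, -8, 0, 0, -0.394]],
  ],
  fingers=0,
)

```text
time_s: 1.68
tcp_pos: [0.4875, -0.232, 0.1282]
ee_rot: [[-0.038, -0.004, -0.999], [0.999, 0.001, -0.038], [0.001, -1.0, 0.004]]
wrist_force: [0.2, -0.4, 0.6]
gripper_width: 1.001
```

Run:
```python
from fit import *
st()
c=cap("top");crop(c,330,165,200,150,4,"t2.png")
def px(l,o,s): return (np.array(l,float)+.5)/s-.5+o
p=px([(373,562),(277,639),(375,643)],(210,110),3.4)
P=unp(c,p,.035)[:,:2]; a=np.radians(3.26); R=np.array([[np.cos(a),-np.sin(a)],[np.sin(a),np.cos(a)]])
print(P,(P-[.4893,-.0017])@R)
```

```text
1.68 [ 0.4875 -0.232   0.1282] F [ 0.2 -0.4  0.6] g 1.001 x [-0.038  0.999  0.001] y [-0.004  0.001 -1.   ]
[[ 0.48082715 -0.025568  ]
 [ 0.4328945   0.03499357]
 [ 0.43007725 -0.02647402]] [[-0.00981644 -0.02334755]
 [-0.05422756  0.0398418 ]
 [-0.06053574 -0.02136611]]
```

View pics/t2.png

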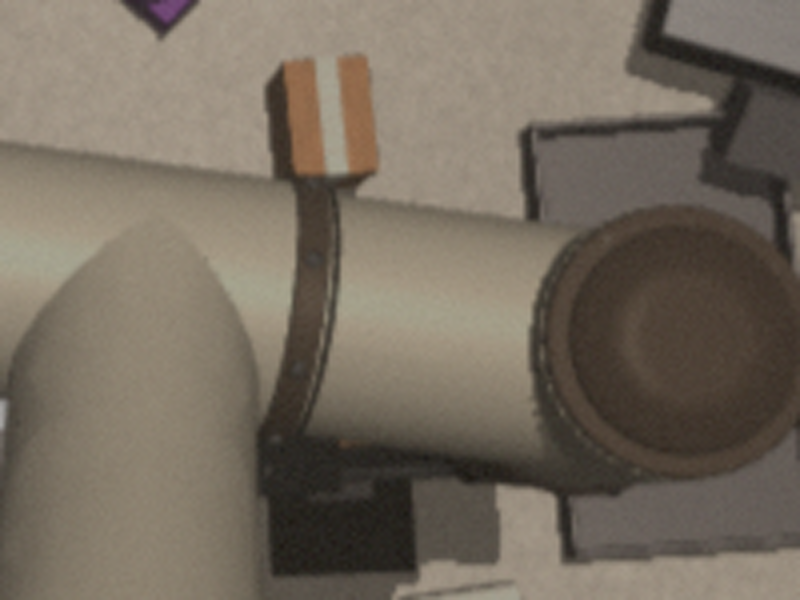

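carry_out(
  steps=[
    [[0.1, 0.15, -4, 0, 0, 0], [0.1, 0.15, -7, 0, 0, 0], [0.1, 0.15, -8.4, 0, 0, 0], [0.1, 0.15, -8.4, 0, 0, 0]],
  ],
)

```text
time_s: 2.22
tcp_pos: [0.4904, -0.2302, 0.046]
ee_rot: [[-0.039, 0.0, -0.999], [0.999, -0.0, -0.039], [-0.0, -1.0, -0.0]]
wrist_force: [0.7, -0.5, 0.5]
gripper_width: 1.006
```

Run:
```python
from fit import *
st()
c=cap("scene");crop(c,150,200,160,120,5,"s3.png")
```

```text
2.23 [ 0.4904 -0.2302  0.046 ] F [ 0.7 -0.5  0.5] g 1.006 x [-0.039  0.999 -0.   ] y [ 0. -0. -1.]
```

View pics/s3.png

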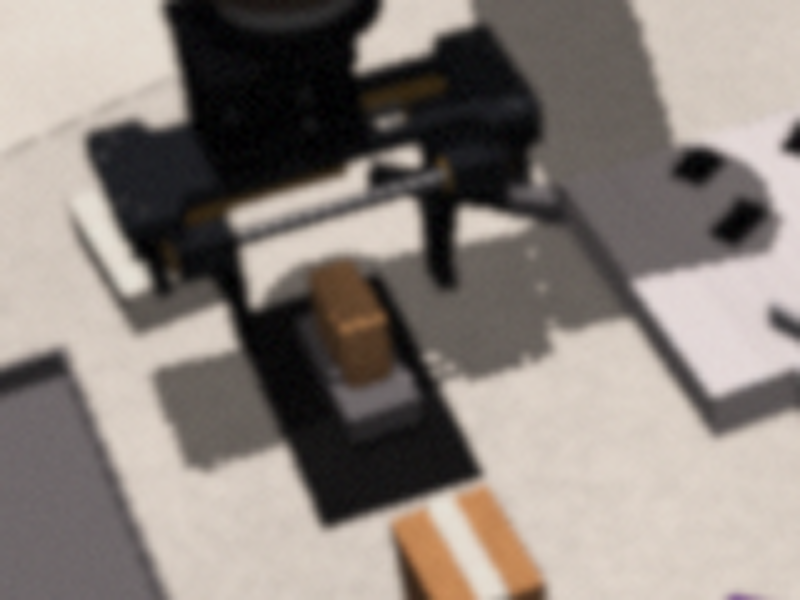

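carry_out(
  steps=[
    [[0, 0, 0, 0, 0, 0], [0, 0, 0, 0, 0, 0], [0, 0, 0, 0, 0, 0], [0, 0, 0, 0, 0, 0], [0, 0, 0, 0, 0, 0], [0, 0, 0, 0, 0, 0]],
  ],
  fingers=255,
)

```text
time_s: 3.02
tcp_pos: [0.4901, -0.2298, 0.0456]
ee_rot: [[-0.039, -0.0, -0.999], [0.999, 0.0, -0.039], [0.0, -1.0, 0.0]]
wrist_force: [-0.2, 0.8, -0.0]
gripper_width: 0.405
```

Run:
```python
from fit import *
st()
c=cap("scene");crop(c,150,200,160,120,5,"s4.png")
```

```text
3.02 [ 0.4901 -0.2298  0.0456] F [-0.2  0.8 -0. ] g 0.405 x [-0.039  0.999  0.   ] y [-0.  0. -1.]
```

View pics/s4.png

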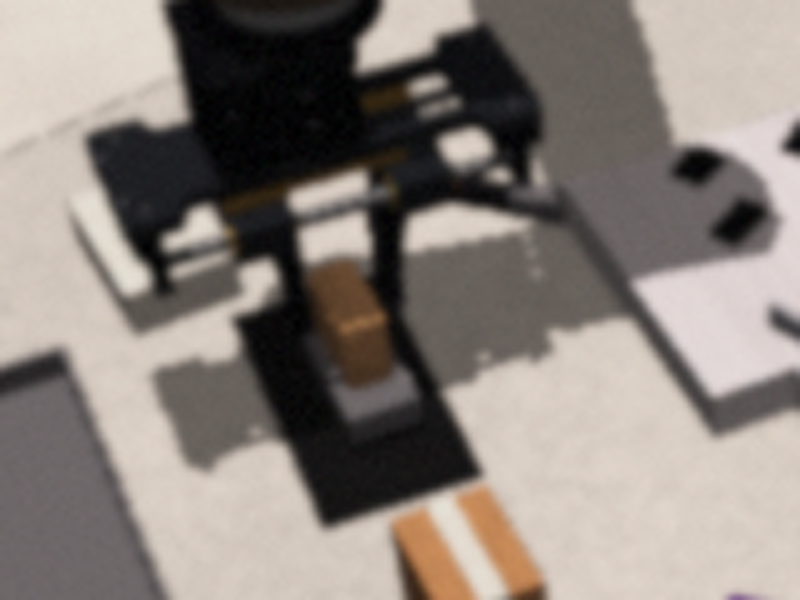

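carry_out(
  steps=[
    [[0, 0, 0, 0, 0, 0], [0, 0, 0, 0, 0, 0], [0, 0, 0, 0, 0, 0], [0, 0, 0, 0, 0, 0]],
  ],
)

```text
time_s: 3.58
tcp_pos: [0.4901, -0.2298, 0.0456]
ee_rot: [[-0.039, -0.0, -0.999], [0.999, 0.0, -0.039], [0.0, -1.0, 0.0]]
wrist_force: [0.5, -0.3, -1.2]
gripper_width: 0.272
```

carry_out(
  steps=[
    [[0, 0, 1, 0, 0, 0], [0, 0, 4, 0, 0, 0], [0, 0, 4, 0, 0, 0], [0, 0, 4, 0, 0, 0]],
  ],
)

```text
time_s: 4.08
tcp_pos: [0.4896, -0.2296, 0.0854]
ee_rot: [[-0.038, -0.001, -0.999], [0.999, 0.001, -0.038], [0.001, -1.0, 0.001]]
wrist_force: [0.1, -0.0, -2.0]
gripper_width: 0.269
```

Run:
```python
from fit import *
st()
c=cap("scene");crop(c,150,190,160,120,5,"s5.png")
```

```text
4.08 [ 0.4896 -0.2296  0.0854] F [ 0.1 -0.  -2. ] g 0.269 x [-0.038  0.999  0.001] y [-0.001  0.001 -1.   ]
```

View pics/s5.png

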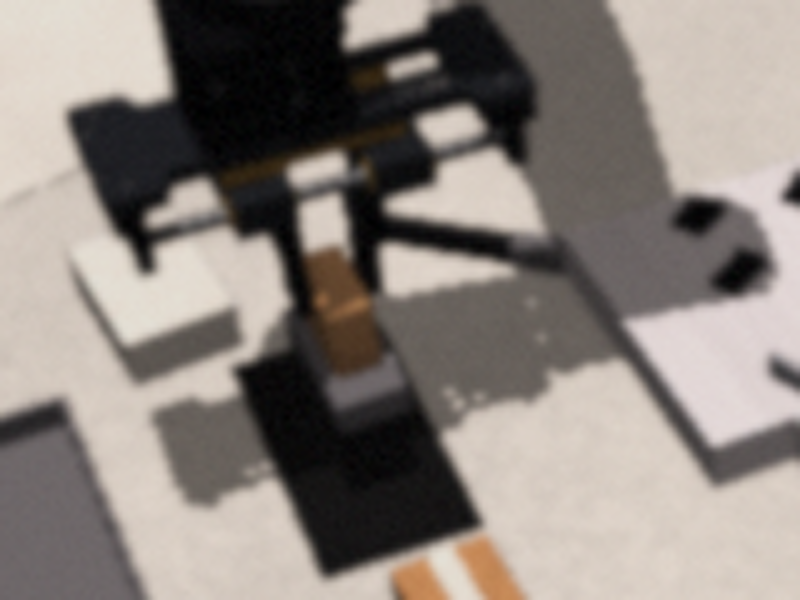

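carry_out(
  steps=[
    [[1.3, 5, 0, 0, 0, 0.019], [1.3, 10, 0, 0, 0, 0.019], [1.3, 15.85, 0, 0, 0, 0.019], [1.3, 15.85, 0, 0, 0, 0.019], [1.3, 15.85, -0.6, 0, 0, 0.019], [1.3, 15.85, -1.2, 0, 0, 0.019], [1.3, 15.85, -1.2, 0, 0, 0.019], [1.3, 15.85, -1.2, 0, 0, 0.019]],
  ],
)

```text
time_s: 5.12
tcp_pos: [0.5029, -0.0722, 0.0733]
ee_rot: [[-0.056, -0.001, -0.998], [0.998, -0.0, -0.056], [-0.0, -1.0, 0.001]]
wrist_force: [1.1, -0.5, -1.0]
gripper_width: 0.273
```

Run:
```python
from fit import *
st()
c=cap("scene");crop(c,200,170,200,140,4,"s6.png")
c=cap("top");crop(c,220,210,180,130,4,"t6.png")
```

```text
5.12 [ 0.5029 -0.0722  0.0733] F [ 1.1 -0.5 -1. ] g 0.273 x [-0.056  0.998 -0.   ] y [-0.001 -0.    -1.   ]
```

View pics/s6.png

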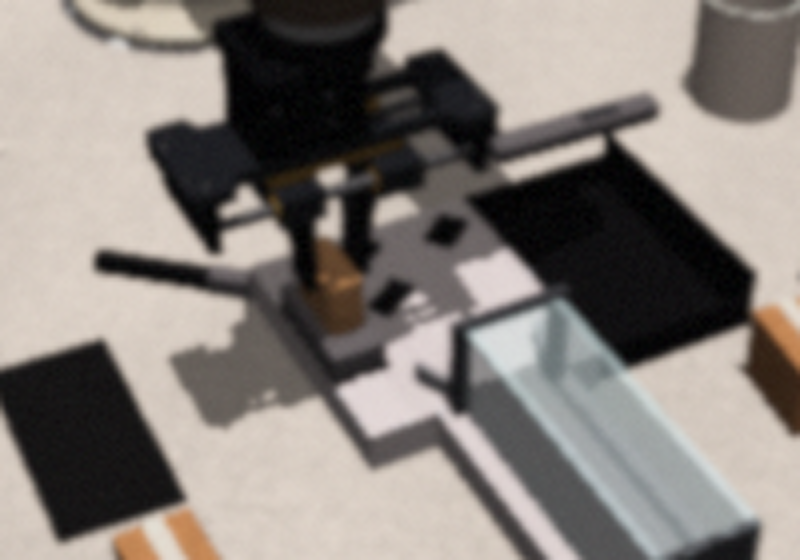

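View pics/t6.png

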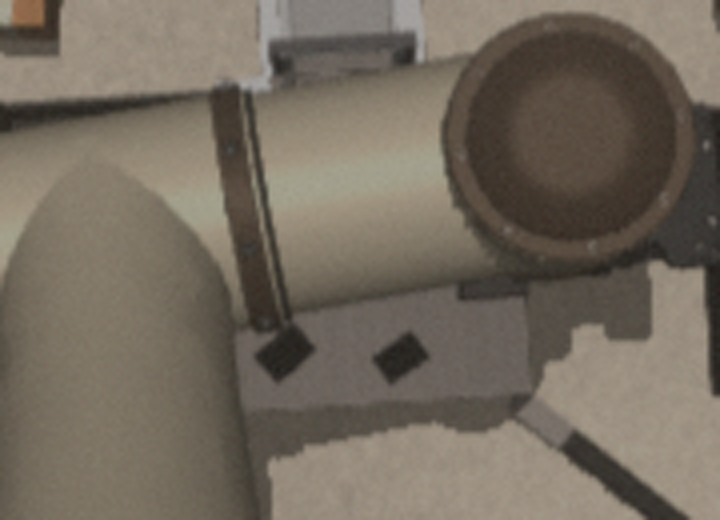

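carry_out(
  steps=[
    [[-0.06, 1, 0, 0, 0, 0], [-0.11, 2, 0, 0, 0, 0], [-0.17, 3, 0, 0, 0, 0], [-0.23, 4, 0, 0, 0, 0], [-0.28, 5, 0, 0, 0, 0], [-0.34, 6, 0, 0, 0, 0], [-0.4, 7, 0, 0, 0, 0], [-0.45, 8, 0, 0, 0, 0], [-0.51, 9, 0, 0, 0, 0], [-0.57, 10, 0, 0, 0, 0], [-0.63, 11, 0, 0, 0, 0], [-0.68, 12, 0, 0, 0, 0], [-0.74, 13, 0, 0, 0, 0], [-0.8, 14, 0, 0, 0, 0], [-0.85, 15, 0, 0, 0, 0], [-0.85, 15, 0, 0, 0, 0], [-0.85, 15, 0, 0, 0, 0]],
  ],
)

```text
time_s: 7.35
tcp_pos: [0.4945, 0.0786, 0.0736]
ee_rot: [[-0.058, -0.0, -0.998], [0.998, -0.0, -0.058], [-0.0, -1.0, 0.0]]
wrist_force: [0.8, -0.4, -1.6]
gripper_width: 0.271
```

Run:
```python
from fit import *
st()
c=cap("scene");crop(c,200,170,200,140,4,"s7.png")
```

```text
7.35 [0.4945 0.0786 0.0736] F [ 0.8 -0.4 -1.6] g 0.271 x [-0.058  0.998 -0.   ] y [-0. -0. -1.]
```

View pics/s7.png

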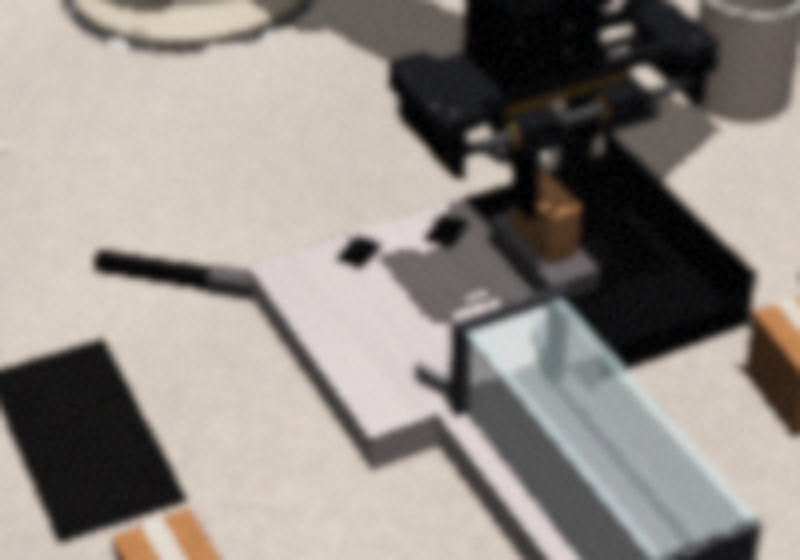

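carry_out(
  steps=[
    [[0, 0, 5, 0, 0, 0], [-1.5, -5, 5, 0, 0, 0], [-3.3, -10, 5, 0, 0, 0], [-5.15, -15.35, 5, 0, 0, 0], [-5.15, -15.35, 5, 0, 0, 0], [-5.15, -15.35, 2, 0, 0, 0], [-5.15, -15.35, 0.5, 0, 0, 0], [-5.15, -15.35, 0, 0, 0, 0], [-5.15, -15.35, 0, 0, 0, 0]],
  ],
)

```text
time_s: 8.52
tcp_pos: [0.4435, -0.0746, 0.0737]
ee_rot: [[-0.058, 0.0, -0.998], [0.998, -0.0, -0.058], [-0.0, -1.0, -0.0]]
wrist_force: [1.5, -0.6, -0.2]
gripper_width: 0.274
```

Run:
```python
from fit import *
st()
c=cap("scene");crop(c,200,170,200,140,4,"s8.png")
```

```text
8.53 [ 0.4435 -0.0746  0.0737] F [ 1.5 -0.6 -0.2] g 0.274 x [-0.058  0.998 -0.   ] y [ 0. -0. -1.]
```

View pics/s8.png

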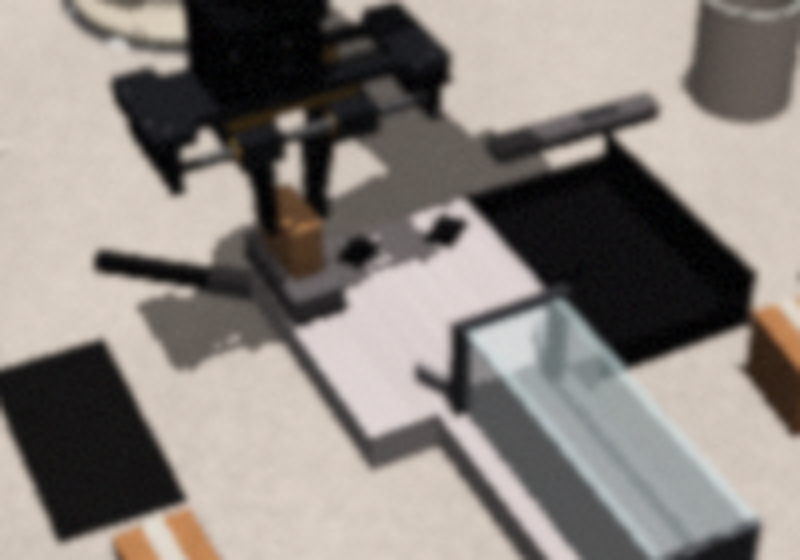

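carry_out(
  steps=[
    [[-0.06, 1, 0, 0, 0, 0], [-0.11, 2, 0, 0, 0, 0], [-0.17, 3, 0, 0, 0, 0], [-0.23, 4, 0, 0, 0, 0], [-0.28, 5, 0, 0, 0, 0], [-0.34, 6, 0, 0, 0, 0], [-0.4, 7, 0, 0, 0, 0], [-0.45, 8, 0, 0, 0, 0], [-0.51, 9, 0, 0, 0, 0], [-0.57, 10, 0, 0, 0, 0], [-0.63, 11, 0, 0, 0, 0], [-0.68, 12, 0, 0, 0, 0], [-0.74, 13, 0, 0, 0, 0], [-0.8, 14, 0, 0, 0, 0], [-0.85, 15, 0, 0, 0, 0], [-0.9, 16, 0, 0, 0, 0], [-0.9, 16, 0, 0, 0, 0], [-0.9, 16, 0, 0, 0, 0]],
  ],
)

```text
time_s: 10.82
tcp_pos: [0.434, 0.0851, 0.0736]
ee_rot: [[-0.058, -0.0, -0.998], [0.998, -0.0, -0.058], [-0.0, -1.0, 0.0]]
wrist_force: [0.3, 0.4, -2.1]
gripper_width: 0.271
```

carry_out(
  steps=[
    [[0, 0, 5, 0, 0, 0], [2, -5, 7, 0, 0, 0], [3, -10, 8, 0, 0, 0], [4, -15, 8, 0, 0, 0], [5, -20, 8, 0, 0, 0], [5, -20, 8, 0, 0, 0]],
  ],
)

```text
time_s: 11.58
tcp_pos: [0.4839, -0.1179, 0.1532]
ee_rot: [[-0.052, -0.001, -0.999], [0.999, -0.0, -0.052], [-0.0, -1.0, 0.001]]
wrist_force: [0.5, 0.4, -2.0]
gripper_width: 0.272
```

Run:
```python
from fit import *
st()
c=cap("scene");crop(c,200,170,200,140,4,"s9.png")
c=cap("top");crop(c,200,210,200,130,4,"t9.png")
```

```text
11.57 [ 0.4839 -0.1179  0.1532] F [ 0.5  0.4 -2. ] g 0.272 x [-0.052  0.999 -0.   ] y [-0.001 -0.    -1.   ]
```

View pics/s9.png

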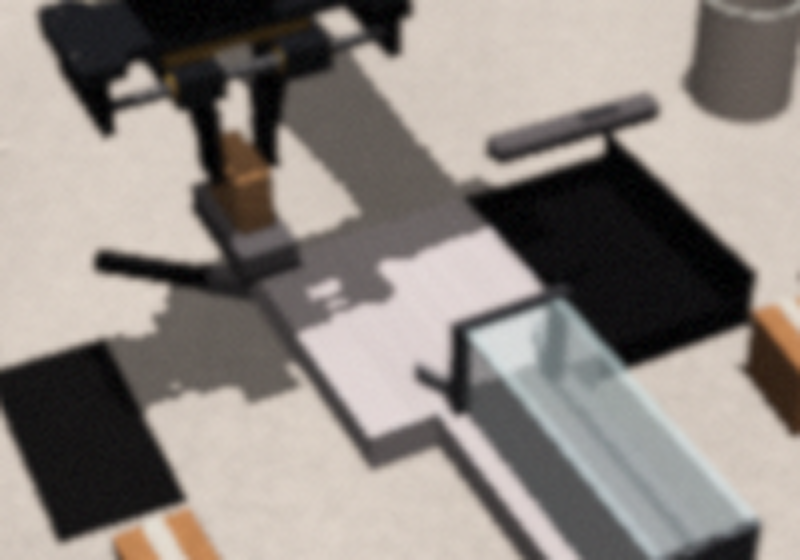

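View pics/t9.png

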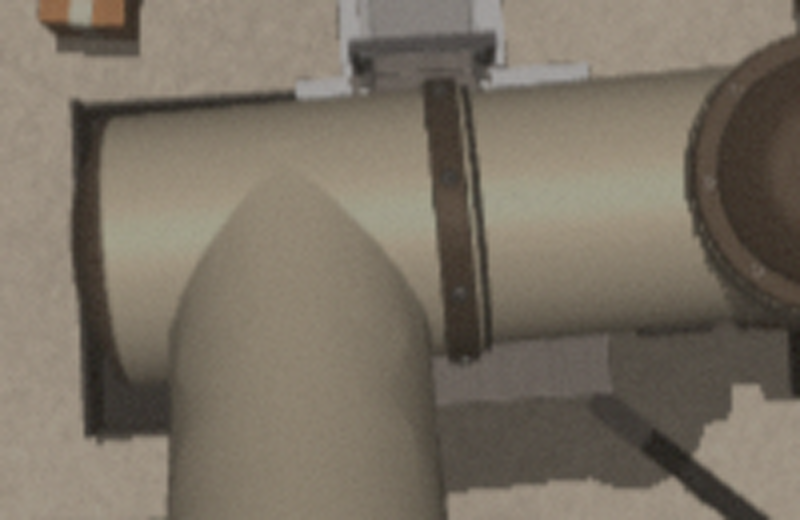

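carry_out(
  steps=[
    [[0.3, -6, 0, 0, 0, -0.032], [0.6, -12.05, 0, 0, 0, -0.032], [0.6, -12.05, 0, 0, 0, -0.032], [0.6, -12.05, -4, 0, 0, -0.032], [0.6, -12.05, -8, 0, 0, -0.032], [0.6, -12.05, -9.8, 0, 0, -0.032], [0.6, -12.05, -10.4, 0, 0, -0.032], [0.6, -12.05, -10.75, 0, 0, -0.032], [0.6, -12.05, -10.75, 0, 0, -0.032], [0.6, -12.05, -10.75, 0, 0, -0.032]],
  ],
)

```text
time_s: 12.92
tcp_pos: [0.4907, -0.2353, 0.047]
ee_rot: [[-0.026, 0.002, -1.0], [1.0, -0.0, -0.026], [-0.0, -1.0, -0.002]]
wrist_force: [0.0, 0.3, -1.5]
gripper_width: 0.269
```

Run:
```python
from fit import *
st()
c=cap("scene");crop(c,150,200,160,120,5,"s10.png")
```

```text
12.93 [ 0.4907 -0.2353  0.047 ] F [ 0.   0.3 -1.5] g 0.269 x [-0.026  1.    -0.   ] y [ 0.002 -0.    -1.   ]
```

View pics/s10.png

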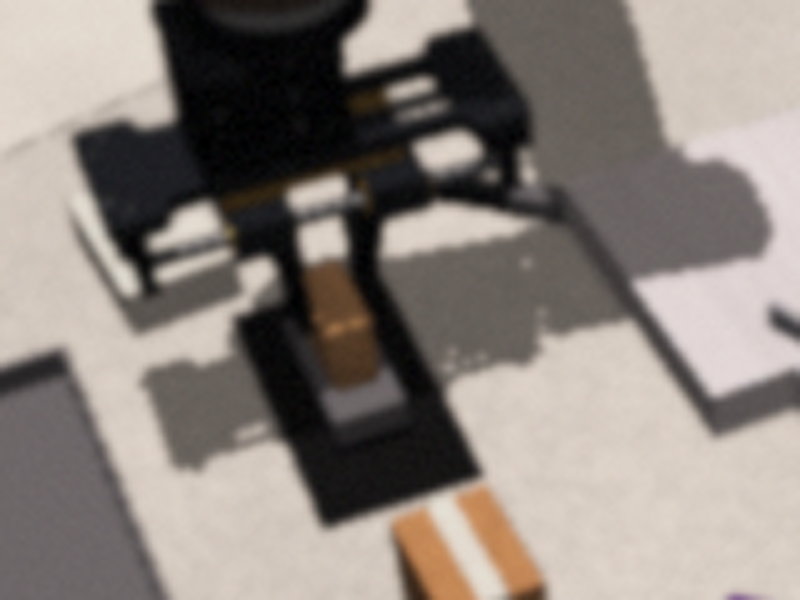

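carry_out(
  steps=[
    [[0, 0, -0.1, 0, 0, 0], [0, 0, -0.1, 0, 0, 0]],
  ],
)

```text
time_s: 13.22
tcp_pos: [0.4904, -0.2355, 0.0455]
ee_rot: [[-0.026, 0.001, -1.0], [1.0, -0.0, -0.026], [-0.0, -1.0, -0.001]]
wrist_force: [-0.6, 1.8, 1.0]
gripper_width: 0.269
```

carry_out(
  steps=[
    [[0, 0, 0, 0, 0, 0], [0, 0, 0, 0, 0, 0], [0, 0, 0, 0, 0, 0], [0, 0, 0, 0, 0, 0], [0, 0, 3, 0, 0, 0], [0, 0, 8, 0, 0, 0], [0, 0, 14, 0, 0, 0], [0, 0, 14, 0, 0, 0]],
  ],
  fingers=60,
)

```text
time_s: 14.22
tcp_pos: [0.4934, -0.2363, 0.1908]
ee_rot: [[-0.027, 0.012, -1.0], [1.0, -0.003, -0.027], [-0.004, -1.0, -0.012]]
wrist_force: [-0.0, 0.2, -1.1]
gripper_width: 0.762
```

carry_out(
  steps=[
    [[-8, -16, 14, 0, 0, 0], [-8, -16, 14, 0, 0, 0], [-8, -16, 14, 0, 0, 0], [-8, -16, 14, 0, 0, 0], [-8, -16, 14, 0, 0, 0], [-8, -16, 14, 0, 0, 0]],
  ],
  fingers=0,
)

```text
time_s: 14.98
tcp_pos: [0.4099, -0.3945, 0.3234]
ee_rot: [[-0.026, -0.002, -1.0], [1.0, 0.002, -0.026], [0.002, -1.0, 0.002]]
wrist_force: [-0.2, -0.0, -0.4]
gripper_width: 0.997
```

Run:
```python
from fit import *
st()
c=cap("scene");cv2.imwrite("pics/s11.png",c["image"][:,:,::-1])
c=cap("top");cv2.imwrite("pics/t11.png",c["image"][:,:,::-1])
```

```text
14.97 [ 0.4099 -0.3945  0.3234] F [-0.2 -0.  -0.4] g 0.997 x [-0.026  1.     0.002] y [-0.002  0.002 -1.   ]
```

View pics/s11.png

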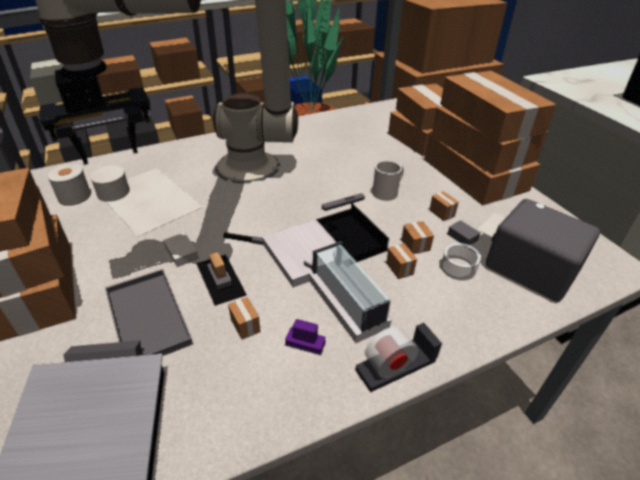

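View pics/t11.png

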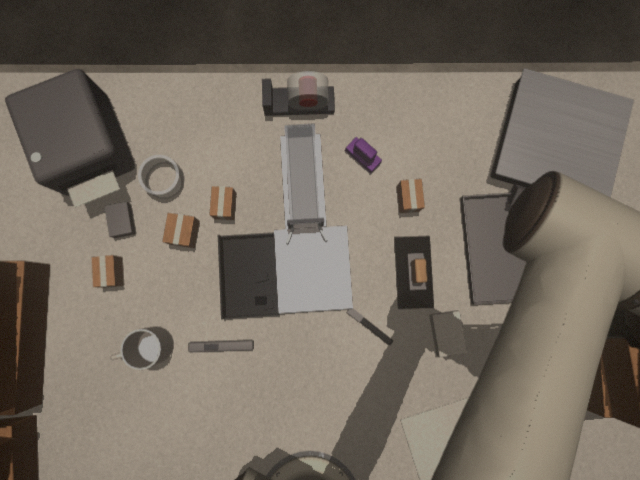

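```bash
cat > m.py <<'E'
from fit import *
def carton(c,guess,W=.046,L=.064,h=.054,z0=0.,rad=26):
    """refine carton top pose from brown/white mask in top view by moment+minAreaRect on upscaled mask"""
    u=proj(c,[(guess[0],guess[1],z0+h)])[0]; x0,y0=np.round(u-rad).astype(int)
    im=cv2.resize(c["image"][y0:y0+2*rad,x0:x0+2*rad],None,fx=8,fy=8,interpolation=cv2.INTER_CUBIC).astype(int)
    m=((im[:,:,0]-im[:,:,2]>38)&(im[:,:,0]>95)).astype(np.uint8)
    m=cv2.morphologyEx(m,cv2.MORPH_CLOSE,np.ones((61,61),np.uint8)); m=cv2.morphologyEx(m,cv2.MORPH_OPEN,np.ones((41,41),np.uint8))
    n,lab,stt,ce=cv2.connectedComponentsWithStats(m)
    k=min(range(1,n),key=lambda i:np.hypot(*(ce[i]-rad*8))+(1e4 if stt[i,4]<8000 else 0))
    pts=np.argwhere(lab==k)[:,::-1]
    P=unp(c,(pts+.5)/8-.5+[x0,y0],z0+h)[:,:2].astype(np.float32)*1000
    r_=cv2.minAreaRect(P); (w,hh),a=r_[1],r_[2]
    if w<hh: w,hh,a=hh,w,a+90
    a=(a+90)%180-90
    if abs(a)>45: a=a-90*np.sign(a); sw=" (short along x?)"
    else: sw=""
    return np.array(r_[0])/1000,P.mean(0)/1000,a,(round(w,1),round(hh,1)),sw
E
python3 - <<'E'
from m import *
c=cap("top")
for n,g in dict(A=(.640,.185),B=(.58,.2747),C=(.4916,.4294),D=(.6543,-.226)).items(): print(n,carton(c,g))
crop(c,390,230,50,85,8,"t12.png")
E
```

```text
A (array([0.63923364, 0.18487289]), array([0.63923156, 0.18493807], dtype=float32), -3.2580032348632812, (65.0, 46.9), '')
B (array([0.57945386, 0.27487427]), array([0.5793008, 0.274888 ], dtype=float32), -8.750053405761719, (65.0, 58.6), '')
C (array([0.49145847, 0.42957617]), array([0.49135676, 0.42953977], dtype=float32), 5.464264869689941, (65.2, 46.8), '')
D (array([ 0.65364917, -0.22622964]), array([ 0.6537579 , -0.22627601], dtype=float32), 4.138032913208008, (65.0, 46.8), '')
```

View pics/t12.png

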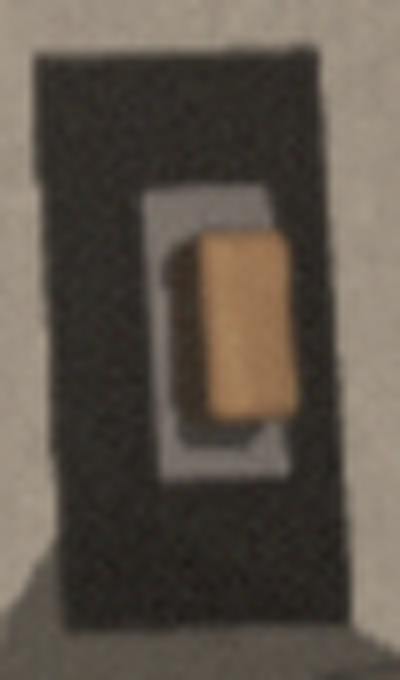

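carry_out(
  steps=[
    [[6, 4, -5, 0, 0, 0.065], [12, 9, -12, 0, 0, 0.065], [17, 12, -17, 0, 0, 0.065], [23, 16.75, -20, 0, 0, 0.065], [23, 16.75, -22, 0, 0, 0.065], [23, 16.75, -22, 0, 0, 0.065], [23, 16.75, -22, 0, 0, 0.065], [23, 16.75, -26, 0, 0, 0.065], [23, 16.75, -28.5, 0, 0, 0.065], [23, 16.75, -29.3, 0, 0, 0.065], [23, 16.75, -29.3, 0, 0, 0.065], [23, 16.75, -29.3, 0, 0, 0.065]],
  ],
)

```text
time_s: 16.62
tcp_pos: [0.6411, -0.2282, 0.0339]
ee_rot: [[-0.091, 0.003, -0.996], [0.996, -0.001, -0.091], [-0.001, -1.0, -0.003]]
wrist_force: [0.5, -0.8, -0.1]
gripper_width: 1.002
```

carry_out(
  steps=[
    [[0, 0, 0, 0, 0, 0], [0, 0, 0, 0, 0, 0], [0, 0, 0, 0, 0, 0], [0, 0, 0, 0, 0, 0], [0, 0, 0, 0, 0, 0], [0, 0, 0, 0, 0, 0], [0, 0, 0, 0, 0, 0]],
  ],
  fingers=255,
)

```text
time_s: 17.5
tcp_pos: [0.64, -0.2277, 0.0321]
ee_rot: [[-0.091, -0.0, -0.996], [0.996, 0.0, -0.091], [0.0, -1.0, 0.0]]
wrist_force: [-0.1, 1.2, -0.1]
gripper_width: 0.522
```

Run:
```python
from fit import *
st()
c=cap("scene");crop(c,170,220,160,120,5,"s13.png")
```

```text
17.5 [ 0.64   -0.2277  0.0321] F [-0.1  1.2 -0.1] g 0.522 x [-0.091  0.996  0.   ] y [-0.  0. -1.]
```

View pics/s13.png

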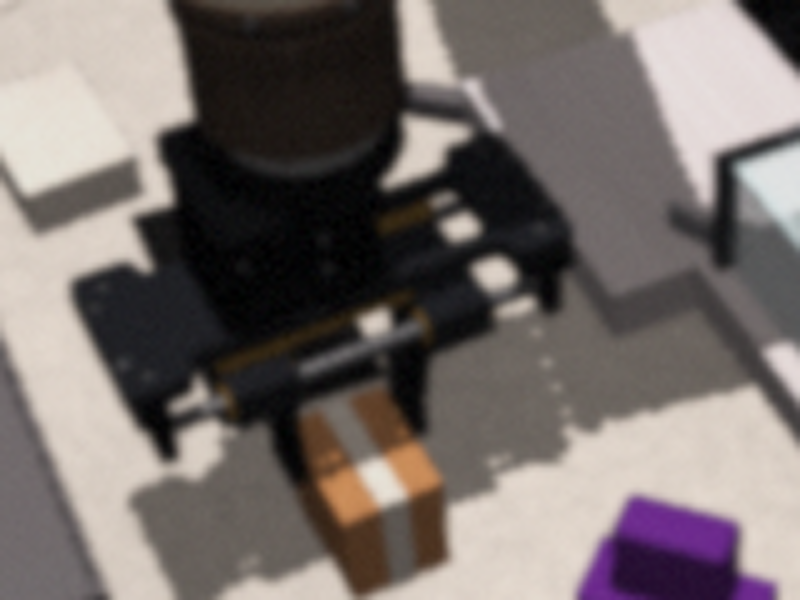

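Run:
```python
from fit import *
c=cap("top")
def px(l,o,s): return (np.array(l,float)+.5)/s-.5+o
a=np.radians(3.26); R=np.array([[np.cos(a),-np.sin(a)],[np.sin(a),np.cos(a)]])
def G(p,z): return ((unp(c,px(p,(210,110),3.4),z)[:,:2]-[.4893,-.0017])@R*1000).round(1).tolist()
print("frame top",G([(262,378),(387,368)],.096),"cheek tips",G([(265,455),(395,445)],.044))
print("tunnel walls far", G([(257,50),(355,46)],.096),"base edges far",G([(242,90),(375,84)],.03), G([(258,400),(393,393)],.03))
crop(c,270,110,70,140,6,"t13.png")
# back: expected pts
g=lambda x,y,z:(*((R@[x,y])+[.4893,-.0017]),z)
print(proj(c,[g(.095,.026,.03),g(.095,-.026,.03),g(.295,.026,.03),g(.295,-.026,.03)])-[270,110])
```

```text
frame top [[101.9, 37.8], [103.4, -37.7]] cheek tips [[61.2, 40.5], [62.5, -41.7]]
tunnel walls far [[306.0, 29.4], [305.0, -31.0]] base edges far [[303.7, 42.5], [302.6, -44.7]] [[98.4, 43.5], [97.7, -43.2]]
[[ 23.63742861 118.35981453]
 [ 47.45503106 116.91815461]
 [ 18.44508293  29.48085352]
 [ 41.77407387  28.13238807]]
```

View pics/t13.png

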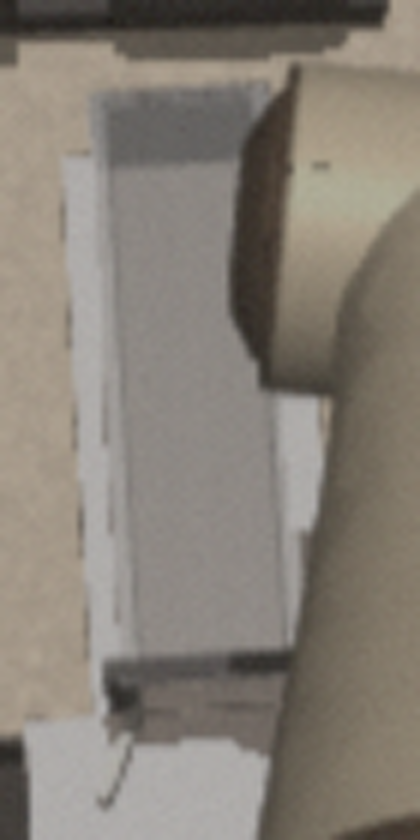

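carry_out(
  steps=[
    [[0, 0, 2, 0, 0, 0], [0, 0, 7, 0, 0, 0], [0, 0, 11, 0, 0, -0.037], [-5, 4, 11, 0, 0, -0.037], [-9, 8, 11, 0, 0, -0.037], [-12, 13, 11, 0, 0, -0.037], [-15.2, 18, 11, 0, 0, -0.037], [-15.2, 22.55, 11, 0, 0, -0.037], [-15.2, 22.55, 11, 0, 0, -0.037], [-15.2, 22.55, 7, 0, 0, -0.037], [-15.2, 22.55, 4.5, 0, 0, -0.037], [-15.2, 22.55, 3.2, 0, 0, -0.037], [-15.2, 22.55, 3.2, 0, 0, -0.037], [-15.2, 22.55, 3.2, 0, 0, -0.037]],
  ],
)

```text
time_s: 19.35
tcp_pos: [0.4889, -0.0024, 0.0649]
ee_rot: [[-0.053, 0.002, -0.999], [0.999, 0.0, -0.053], [0.0, -1.0, -0.002]]
wrist_force: [-0.2, 0.6, -0.8]
gripper_width: 0.528
```

Run:
```python
from fit import *
st()
c=cap("scene");crop(c,230,190,170,120,4.5,"s14.png")
c=cap("top");crop(c,100,170,250,150,3.2,"t14.png")
```

```text
19.35 [ 0.4889 -0.0024  0.0649] F [-0.2  0.6 -0.8] g 0.528 x [-0.053  0.999  0.   ] y [ 0.002  0.    -1.   ]
```

View pics/s14.png

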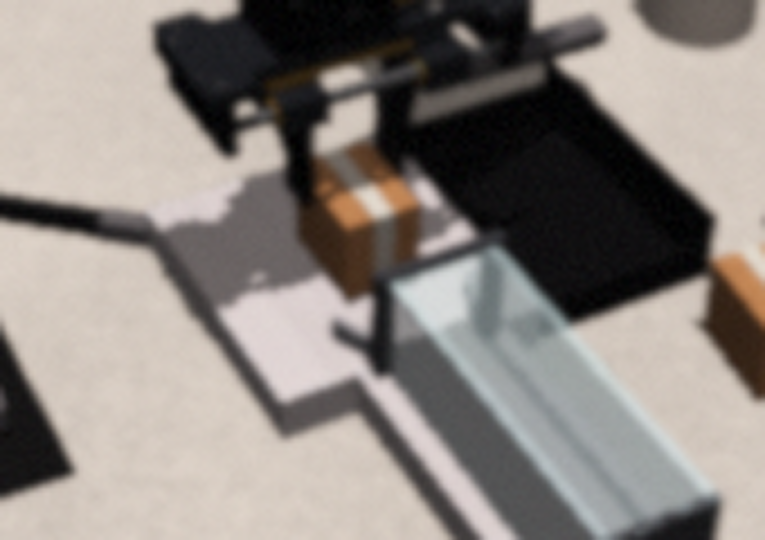

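View pics/t14.png

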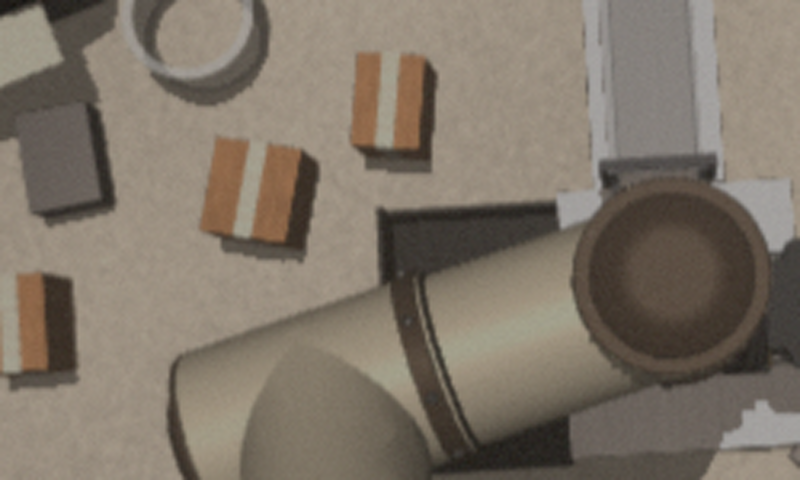

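carry_out(
  steps=[
    [[1, 0.05, -0.15, 0, 0, 0], [2, 0.11, -0.15, 0, 0, 0], [3, 0.16, -0.15, 0, 0, 0], [4, 0.22, -0.15, 0, 0, 0], [4.7, 0.26, -0.15, 0, 0, 0], [5.4, 0.3, -0.15, 0, 0, 0], [6, 0.33, -0.15, 0, 0, 0], [6, 0.33, -0.15, 0, 0, 0]],
  ],
)

```text
time_s: 20.45
tcp_pos: [0.5485, 0.001, 0.0626]
ee_rot: [[-0.054, 0.0, -0.999], [0.999, 0.0, -0.054], [0.0, -1.0, -0.0]]
wrist_force: [-0.6, 0.7, -1.8]
gripper_width: 0.523
```

Run:
```python
from fit import *
st()
c=cap("scene");crop(c,270,200,130,100,6,"s15.png")
```

```text
20.45 [0.5485 0.001  0.0626] F [-0.6  0.7 -1.8] g 0.523 x [-0.054  0.999  0.   ] y [ 0.  0. -1.]
```

View pics/s15.png

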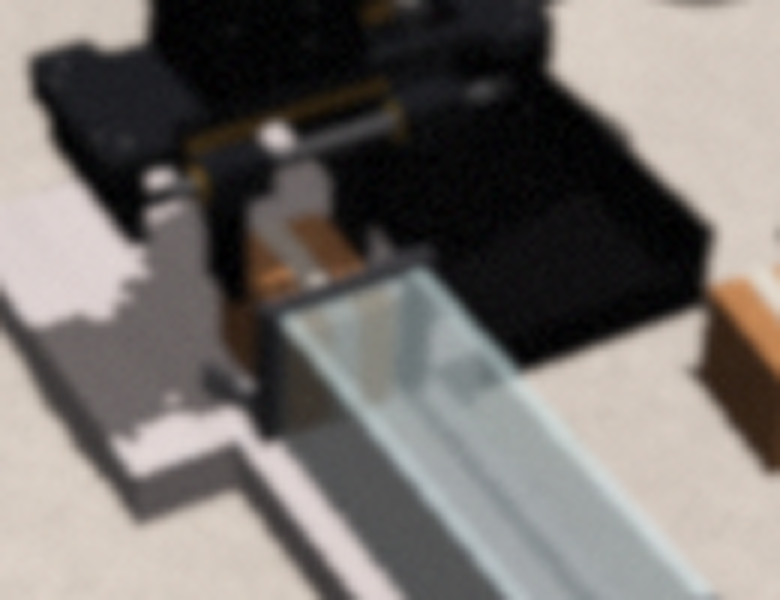

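carry_out(
  steps=[
    [[0.6, 0.03, 0, 0, 0, 0], [1.2, 0.07, 0, 0, 0, 0], [1.7, 0.1, 0, 0, 0, 0], [1.7, 0.1, 0, 0, 0, 0], [1.7, 0.1, -0.1, 0, 0, 0], [1.7, 0.1, -0.1, 0, 0, 0]],
  ],
)

```text
time_s: 21.25
tcp_pos: [0.5652, 0.002, 0.0619]
ee_rot: [[-0.054, 0.0, -0.999], [0.999, 0.0, -0.054], [-0.0, -1.0, -0.0]]
wrist_force: [-0.2, 0.3, 0.7]
gripper_width: 0.525
```

carry_out(
  steps=[
    [[0, 0, 0, 0, 0, 0], [0, 0, 0, 0, 0, 0], [0, 0, 0, 0, 0, 0], [-1.5, -0.08, 0, 0, 0, 0], [-3, -0.17, 0, 0, 0, 0], [-4.5, -0.25, 0, 0, 0, 0], [-4.5, -0.25, 0, 0, 0, 0]],
  ],
  fingers=85,
)

```text
time_s: 22.12
tcp_pos: [0.5186, -0.0007, 0.0619]
ee_rot: [[-0.054, -0.0, -0.999], [0.999, -0.0, -0.054], [-0.0, -1.0, 0.0]]
wrist_force: [0.6, 0.8, 0.3]
gripper_width: 0.667
```

carry_out(
  steps=[
    [[0, 0, -0.4, 0, 0, 0], [0, 0, -0.8, 0, 0, 0], [0, 0, -0.8, 0, 0, 0], [0, 0, -0.8, 0, 0, 0], [0, 0, -0.8, 0, 0, 0], [0, 0, -0.8, 0, 0, 0], [0, 0, -0.8, 0, 0, 0], [0, 0, -0.8, 0, 0, 0]],
  ],
  fingers=255,
)

```text
time_s: 23.12
tcp_pos: [0.5202, -0.0005, 0.0537]
ee_rot: [[-0.054, 0.0, -0.999], [0.999, 0.0, -0.054], [0.0, -1.0, -0.0]]
wrist_force: [0.5, 1.1, 0.4]
gripper_width: 0.008
```

Run:
```python
from fit import *
st()
c=cap("scene");crop(c,270,200,130,100,6,"s16.png")
```

```text
23.12 [ 5.202e-01 -5.000e-04  5.370e-02] F [0.5 1.1 0.4] g 0.008 x [-0.054  0.999  0.   ] y [ 0.  0. -1.]
```

View pics/s16.png

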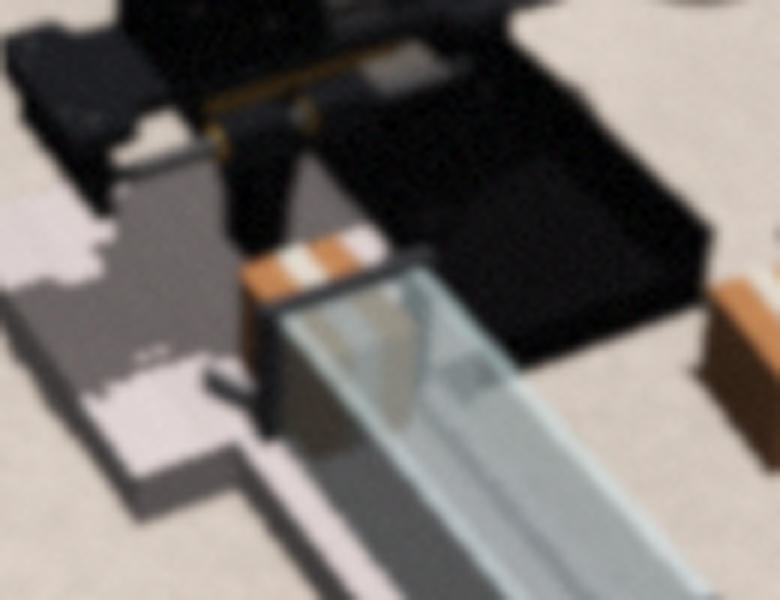

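carry_out(
  steps=[
    [[0.8, 0.04, 0, 0, 0, 0], [1.6, 0.09, 0, 0, 0, 0], [2.4, 0.13, 0, 0, 0, 0], [3.1, 0.17, 0, 0, 0, 0], [3.8, 0.21, 0, 0, 0, 0], [4.5, 0.25, 0, 0, 0, 0], [5.1, 0.28, 0, 0, 0, 0], [5.1, 0.28, 0, 0, 0, 0]],
  ],
)

```text
time_s: 24.18
tcp_pos: [0.5718, 0.0023, 0.0536]
ee_rot: [[-0.054, 0.001, -0.999], [0.999, 0.0, -0.054], [0.0, -1.0, -0.001]]
wrist_force: [-0.6, -0.1, -1.3]
gripper_width: 0.006
```

Run:
```python
from fit import *
st()
c=cap("scene");crop(c,270,200,130,100,6,"s17.png")
```

```text
24.18 [0.5718 0.0023 0.0536] F [-0.6 -0.1 -1.3] g 0.006 x [-0.054  0.999  0.   ] y [ 0.001  0.    -1.   ]
```

View pics/s17.png

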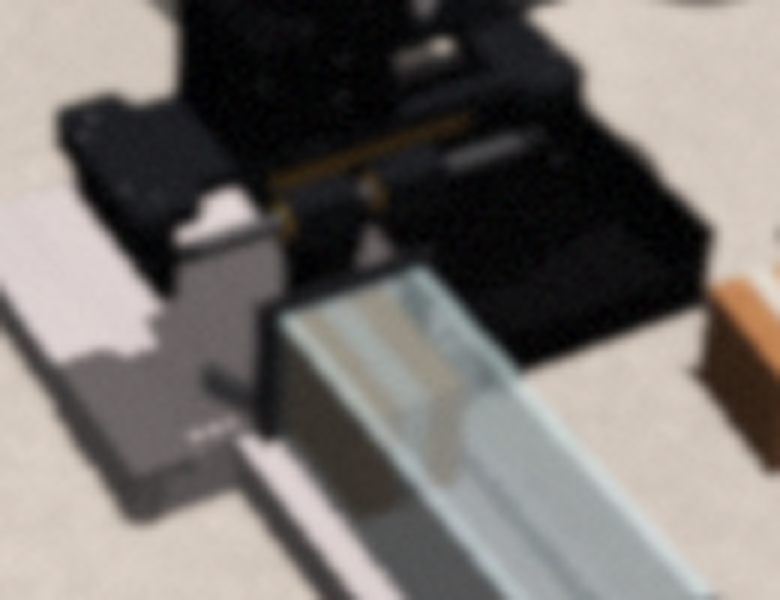

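carry_out(
  steps=[
    [[-2, -0.1, 0, 0, 0, 0], [-4, -0.2, 2, 0, 0, 0], [-4, 0, 8, 0, 0, 0], [-2, 5, 11, 0, 0, -0.108], [2, 10, 11, 0, 0, -0.108], [5.4, 15, 11, 0, 0, -0.108], [5.4, 18.35, 10, 0, 0, -0.108], [5.4, 18.35, 7, 0, 0, -0.108], [5.4, 18.35, 7, 0, 0, -0.108]],
  ],
  fingers=62,
)

```text
time_s: 25.35
tcp_pos: [0.6232, 0.1854, 0.121]
ee_rot: [[0.054, -0.005, -0.999], [0.999, -0.002, 0.054], [-0.003, -1.0, 0.005]]
wrist_force: [1.0, -0.3, 0.2]
gripper_width: 0.753
```

Run:
```python
from m import *
st()
c=cap("top")
crop(c,80,90,270,200,2.9,"t18.png");
for n,g in dict(B=(.58,.2747),C=(.4916,.4294)).items(): print(n,carton(c,g))
c=cap("scene");crop(c,310,170,170,120,4.7,"s18.png")
```

```text
25.35 [0.6232 0.1854 0.121 ] F [ 1.  -0.3  0.2] g 0.753 x [ 0.054  0.999 -0.003] y [-0.005 -0.002 -1.   ]
B (array([0.58221613, 0.29318546]), array([0.58078116, 0.29316026], dtype=float32), -5.615837097167969, (64.2, 24.2), '')Traceback (most recent call last):
  File "<stdin>", line 5, in <module>
  File "m.py", line 9, in carton
    k=min(range(1,n),key=lambda i:np.hypot(*(ce[i]-rad*8))+(1e4 if stt[i,4]<8000 else 0))
ValueError: min() iterable argument is empty
```

View pics/t18.png

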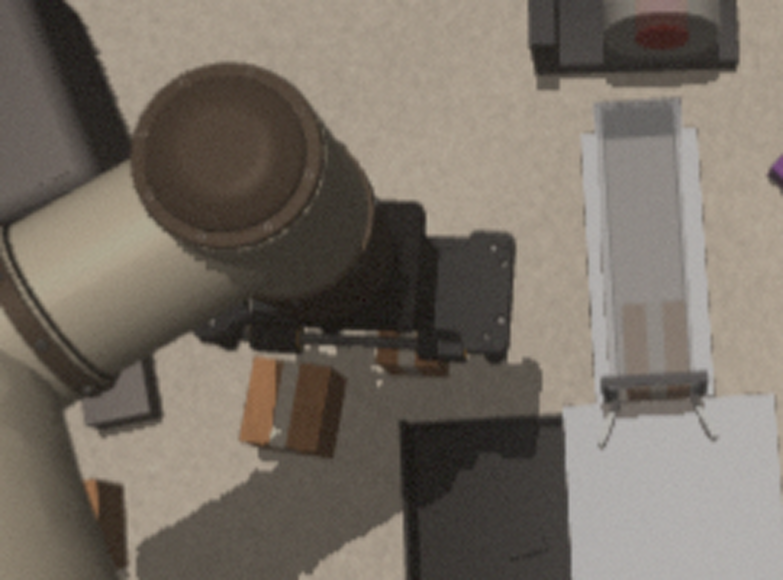

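Run:
```python
from m import *
c=cap("scene");crop(c,340,170,150,120,5,"s18.png")
```

```text
(no output)
```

View pics/s18.png

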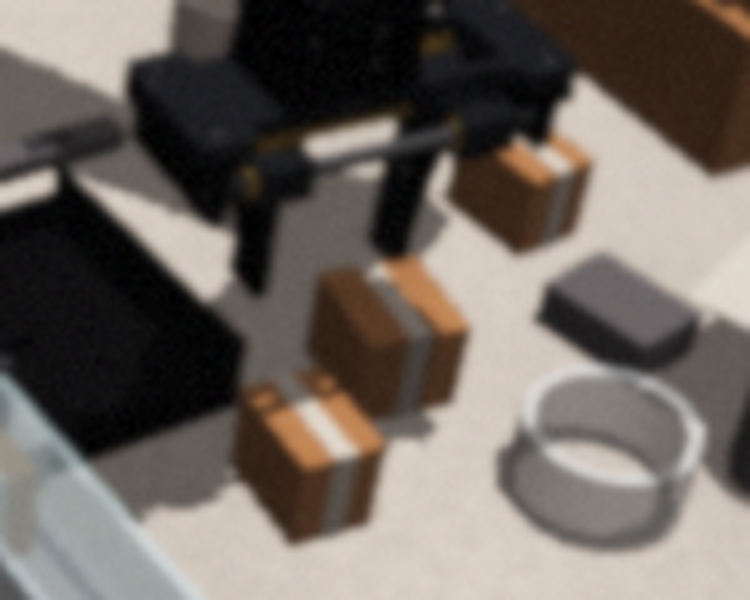

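Run:
```python
from m import *
c=cap("scene")
im=cv2.resize(c["image"][170:290,340:490,::-1],None,fx=5,fy=5,interpolation=cv2.INTER_CUBIC)
off,s=np.array([340,170]),5
box(c,im,.6392,.1849,-3.1,.064,.046,0,.054,(0,255,0),off,s)
box(c,im,.5793,.2749,-8,.064,.058,0,.054,(255,255,0),off,s)
for d in(-1,1):
    w=.033+.0075
    box(c,im,.6252+d*w*.054,.1857+d*w*.9985,-3.1,.024,.015,.018,.06,(0,0,255),off,s)
cv2.imwrite("pics/s19.png",im)
```

```text
(no output)
```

View pics/s19.png

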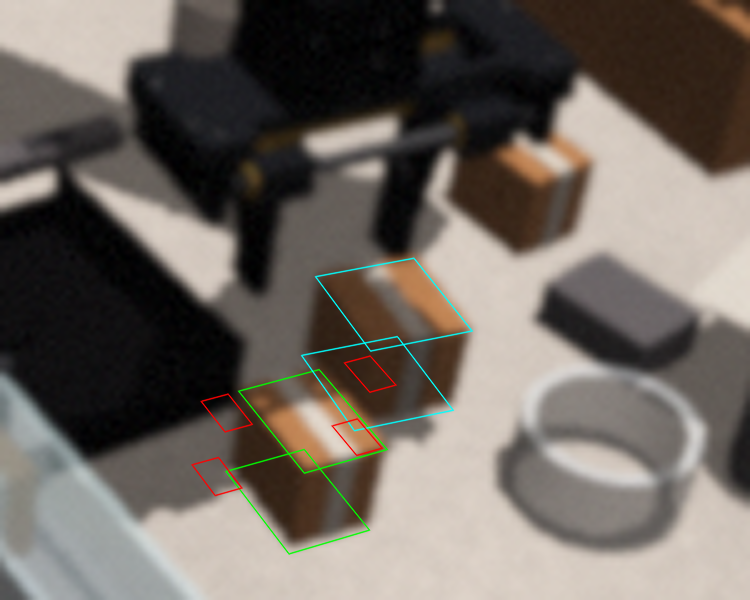

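carry_out(
  steps=[
    [[0, 0, -3, 0, 0, 0], [0, 0, -6, 0, 0, 0], [0, 0, -8.3, 0, 0, 0], [0, 0, -9.2, 0, 0, 0], [0, 0, -9.2, 0, 0, 0], [0, 0, -9.2, 0, 0, 0]],
  ],
)

```text
time_s: 26.25
tcp_pos: [0.6262, 0.1861, 0.0333]
ee_rot: [[0.054, 0.003, -0.999], [0.999, 0.001, 0.054], [0.001, -1.0, -0.003]]
wrist_force: [-0.1, -0.3, -0.2]
gripper_width: 0.757
```

carry_out(
  steps=[
    [[0, 0, 0, 0, 0, 0], [0, 0, 0, 0, 0, 0], [0, 0, 0, 0, 0, 0], [0, 0, 0, 0, 0, 0], [0, 0, 0, 0, 0, 0], [0, 0, 0, 0, 0, 0]],
  ],
  fingers=255,
)

```text
time_s: 27.0
tcp_pos: [0.6254, 0.186, 0.032]
ee_rot: [[0.054, 0.001, -0.999], [0.999, 0.0, 0.054], [0.0, -1.0, -0.001]]
wrist_force: [-1.0, 1.1, 3.0]
gripper_width: 0.526
```

Run:
```python
from m import *
st()
c=cap("scene");crop(c,340,170,150,120,5,"s20.png")
```

```text
27.0 [0.6254 0.186  0.032 ] F [-1.   1.1  3. ] g 0.526 x [0.054 0.999 0.   ] y [ 0.001  0.    -1.   ]
```

View pics/s20.png

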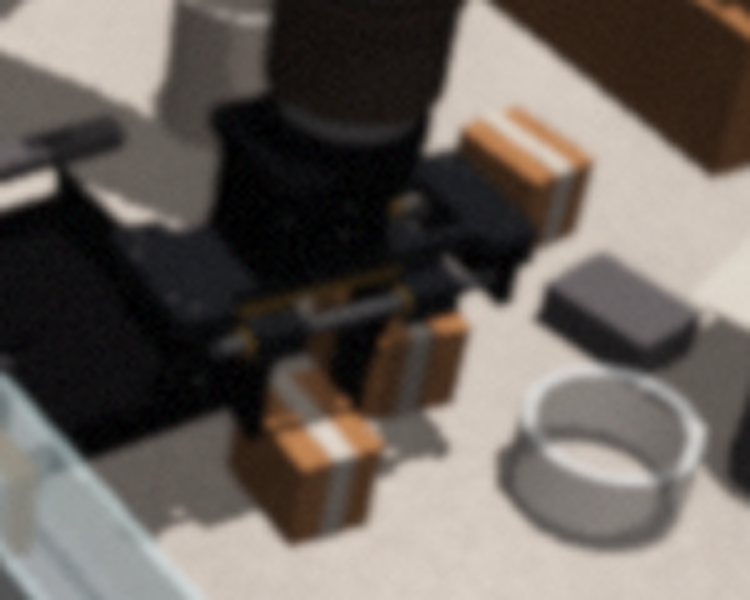

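carry_out(
  steps=[
    [[0, 0, 2, 0, 0, 0], [0, 0, 7, 0, 0, 0], [0, 0, 11, 0, 0, 0], [-5, -4, 11, 0, 0, 0.108], [-9, -8, 11, 0, 0, 0.108], [-13, -13, 11, 0, 0, 0.108], [-13.65, -18.8, 11, 0, 0, 0.108], [-13.65, -18.8, 11, 0, 0, 0.108], [-13.65, -18.8, 7, 0, 0, 0.108], [-13.65, -18.8, 4.5, 0, 0, 0.108], [-13.65, -18.8, 3.2, 0, 0, 0.108], [-13.65, -18.8, 3.2, 0, 0, 0.108], [-13.65, -18.8, 3.2, 0, 0, 0.108]],
  ],
)

```text
time_s: 28.68
tcp_pos: [0.4892, -0.0018, 0.064]
ee_rot: [[-0.054, 0.001, -0.999], [0.999, 0.0, -0.054], [0.0, -1.0, -0.001]]
wrist_force: [-0.4, -0.5, -1.4]
gripper_width: 0.523
```

Run:
```python
from m import *
st()
c=cap("scene");crop(c,230,190,170,120,4.5,"s21.png")
```

```text
28.68 [ 0.4892 -0.0018  0.064 ] F [-0.4 -0.5 -1.4] g 0.523 x [-0.054  0.999  0.   ] y [ 0.001  0.    -1.   ]
```

View pics/s21.png

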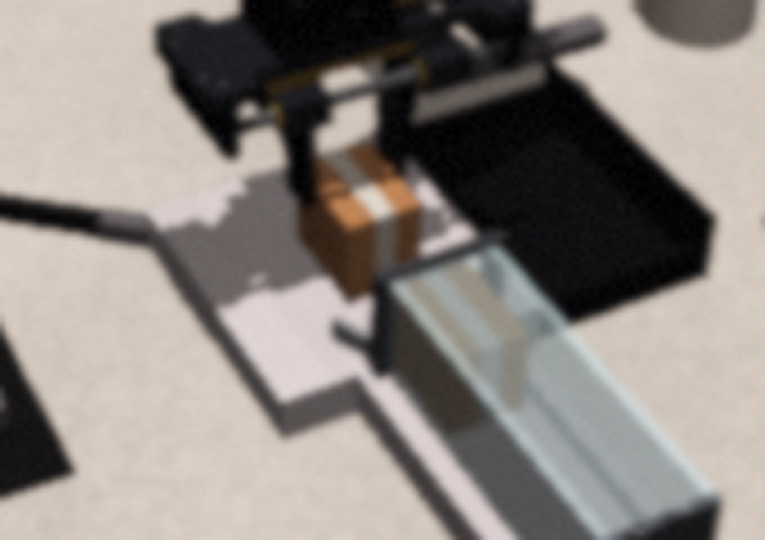

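carry_out(
  steps=[
    [[1, 0.05, -0.15, 0, 0, 0], [2, 0.11, -0.15, 0, 0, 0], [3, 0.16, -0.15, 0, 0, 0], [3.7, 0.2, -0.15, 0, 0, 0], [4.4, 0.24, -0.15, 0, 0, 0], [5.1, 0.28, -0.15, 0, 0, 0], [5.7, 0.31, -0.15, 0, 0, 0], [6.2, 0.34, -0.15, 0, 0, 0], [6.7, 0.37, -0.15, 0, 0, 0], [7.2, 0.4, -0.15, 0, 0, 0], [7.7, 0.43, -0.2, 0, 0, 0], [7.7, 0.43, -0.2, 0, 0, 0]],
  ],
)

```text
time_s: 30.22
tcp_pos: [0.5663, 0.0022, 0.0616]
ee_rot: [[-0.054, 0.001, -0.999], [0.999, 0.0, -0.054], [0.0, -1.0, -0.001]]
wrist_force: [-0.1, 0.9, -1.2]
gripper_width: 0.525
```

Run:
```python
from m import *
st()
c=cap("scene");crop(c,270,200,130,100,6,"s22.png")
```

```text
30.23 [0.5663 0.0022 0.0616] F [-0.1  0.9 -1.2] g 0.525 x [-0.054  0.999  0.   ] y [ 0.001  0.    -1.   ]
```

View pics/s22.png

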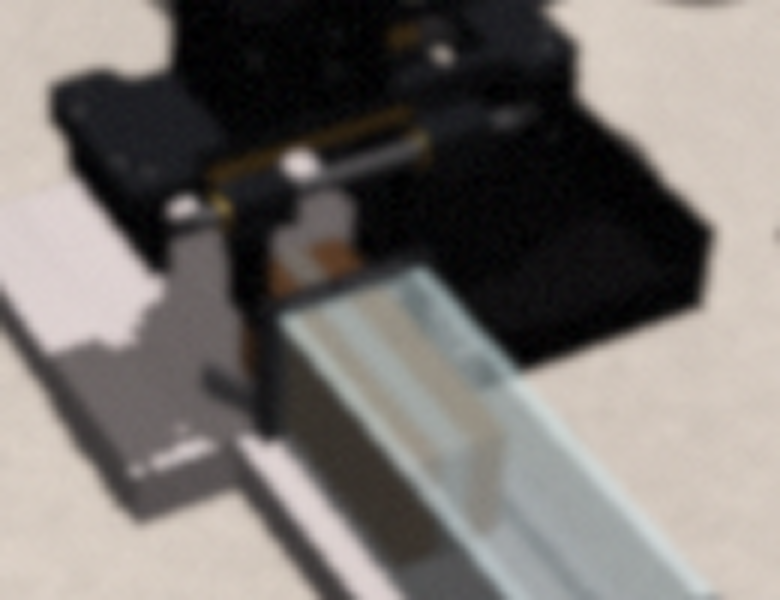

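Same release, retreat, close and push.

carry_out(
  steps=[
    [[0, 0, 0, 0, 0, 0], [0, 0, 0, 0, 0, 0], [0, 0, 0, 0, 0, 0], [-1.5, -0.08, 0, 0, 0, 0], [-3, -0.17, 0, 0, 0, 0], [-4.5, -0.25, 0, 0, 0, 0], [-4.5, -0.25, 0, 0, 0, 0]],
  ],
  fingers=85,
)

```text
time_s: 31.15
tcp_pos: [0.5191, -0.0006, 0.0619]
ee_rot: [[-0.054, -0.001, -0.999], [0.999, -0.0, -0.054], [-0.0, -1.0, 0.001]]
wrist_force: [1.1, 0.4, -0.9]
gripper_width: 0.662
```

carry_out(
  steps=[
    [[0, 0, -0.4, 0, 0, 0], [0, 0, -0.8, 0, 0, 0], [0, 0, -0.8, 0, 0, 0], [0, 0, -0.8, 0, 0, 0], [0, 0, -0.8, 0, 0, 0], [0, 0, -0.8, 0, 0, 0], [0, 0, -0.8, 0, 0, 0], [0, 0, -0.8, 0, 0, 0]],
  ],
  fingers=255,
)

```text
time_s: 32.15
tcp_pos: [0.5207, -0.0004, 0.0537]
ee_rot: [[-0.054, 0.0, -0.999], [0.999, 0.0, -0.054], [0.0, -1.0, -0.0]]
wrist_force: [0.1, -0.3, 1.0]
gripper_width: 0.005
```

carry_out(
  steps=[
    [[0.8, 0.04, 0, 0, 0, 0], [1.6, 0.09, 0, 0, 0, 0], [2.4, 0.13, 0, 0, 0, 0], [3.1, 0.17, 0, 0, 0, 0], [3.8, 0.21, 0, 0, 0, 0], [4.5, 0.25, 0, 0, 0, 0], [5.1, 0.28, 0, 0, 0, 0], [5.1, 0.28, 0, 0, 0, 0]],
  ],
)

```text
time_s: 33.15
tcp_pos: [0.5727, 0.0025, 0.0537]
ee_rot: [[-0.054, 0.001, -0.999], [0.999, 0.0, -0.054], [0.0, -1.0, -0.001]]
wrist_force: [-1.1, -0.2, -0.6]
gripper_width: 0.006
```

Run:
```python
from fit import *
st()
c=cap("scene");crop(c,270,200,130,100,6,"s23.png")
```

```text
33.15 [0.5727 0.0025 0.0537] F [-1.1 -0.2 -0.6] g 0.006 x [-0.054  0.999  0.   ] y [ 0.001  0.    -1.   ]
```

View pics/s23.png

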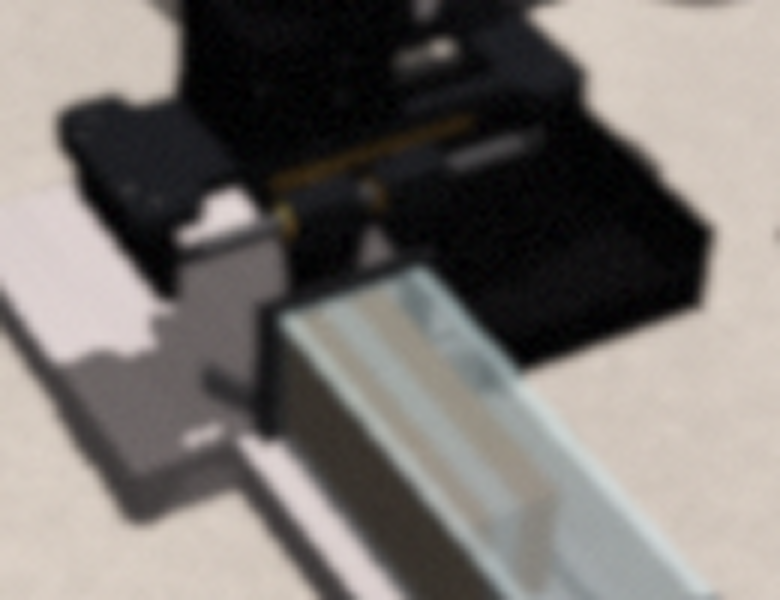

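carry_out(
  steps=[
    [[-2, -0.1, 0, 0, 0, 0], [-4, -0.2, 2, 0, 0, 0], [-4, 0, 8, 0, 0, 0], [-4, 6, 12, 0, 0, 0.028], [-5, 12, 12, 0, 0, 0.028], [-6, 18, 12, 0, 0, 0.028], [-7, 24, 12, 0, 0, 0.028], [-8, 30, 12, 0, 0, 0.028], [-9, 36, 12, 0, 0, 0.028], [-9.45, 42.6, 10, 0, 0, 0.028], [-9.45, 42.6, 7, 0, 0, 0.028], [-9.45, 42.6, 7, 0, 0, 0.028], [-9.45, 42.6, 7, 0, 0, 0.028]],
  ],
  fingers=40,
)

```text
time_s: 34.83
tcp_pos: [0.4779, 0.4282, 0.125]
ee_rot: [[-0.082, 0.002, -0.997], [0.997, 0.001, -0.082], [0.001, -1.0, -0.002]]
wrist_force: [0.1, 0.6, 0.3]
gripper_width: 0.841
```

Run:
```python
from m import *
st()
c=cap("scene")
im=cv2.resize(c["image"][150:270,380:530,::-1],None,fx=5,fy=5,interpolation=cv2.INTER_CUBIC)
off,s=np.array([380,150]),5
box(c,im,.4914,.4295,4.7,.064,.046,0,.054,(0,255,0),off,s)
box(c,im,.5793,.2749,-8,.064,.058,0,.054,(255,255,0),off,s)
cv2.imwrite("pics/s24.png",im)
c=cap("top");crop(c,60,180,200,150,4,"t24.png")
```

```text
34.83 [0.4779 0.4282 0.125 ] F [0.1 0.6 0.3] g 0.841 x [-0.082  0.997  0.001] y [ 0.002  0.001 -1.   ]
```

View pics/s24.png

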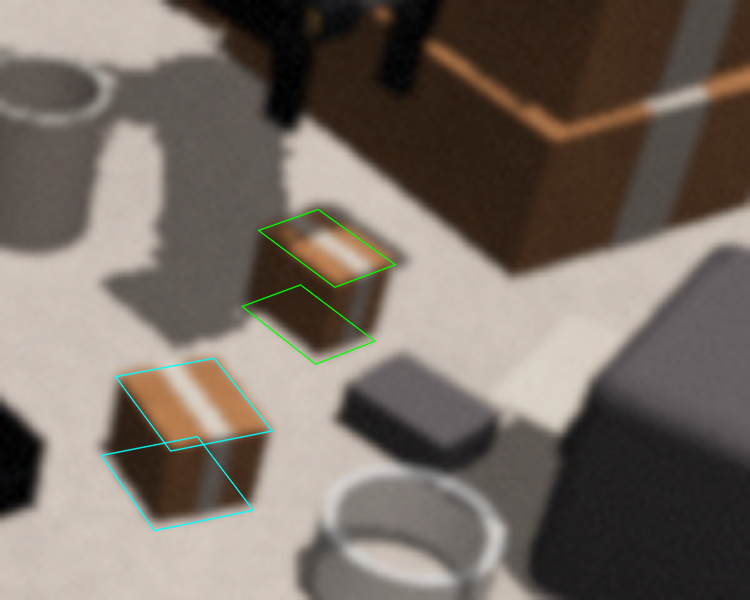

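View pics/t24.png

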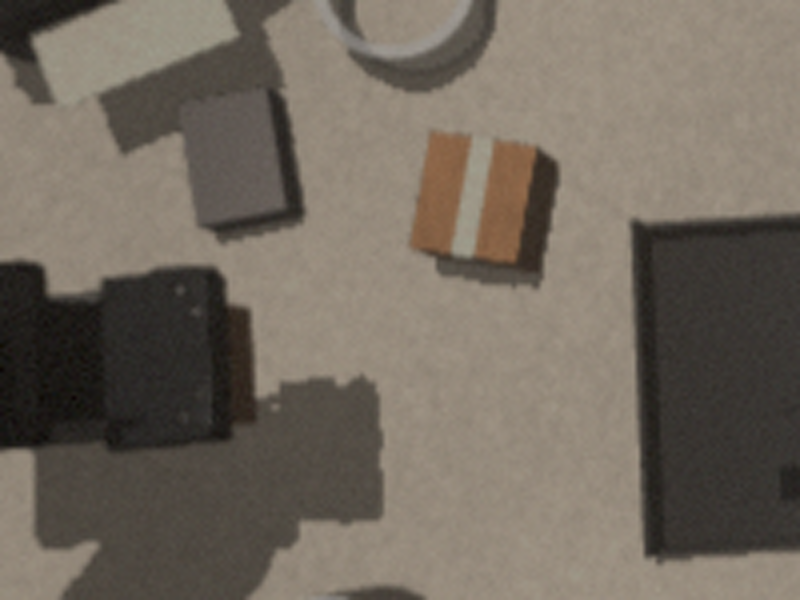

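Run:
```python
from m import *
c=cap("scene")
print(unp(c,[(380+515/5,150+270/5),(380+300/5,150+115/5)],0))
```

```text
[[0.50111017 0.58098056 0.        ]
 [0.30101917 0.57077913 0.        ]]
```

carry_out(
  steps=[
    [[0, 0, -3, 0, 0, 0], [0, 0, -6, 0, 0, 0], [0, 0, -8.3, 0, 0, 0], [0, 0, -9.2, 0, 0, 0], [0, 0, -9.2, 0, 0, 0], [0, 0, -9.2, 0, 0, 0]],
  ],
)

```text
time_s: 35.72
tcp_pos: [0.4779, 0.429, 0.0332]
ee_rot: [[-0.082, 0.002, -0.997], [0.997, 0.002, -0.082], [0.002, -1.0, -0.002]]
wrist_force: [-0.4, -1.2, -0.6]
gripper_width: 0.84
```

carry_out(
  steps=[
    [[0, 0, 0, 0, 0, 0], [0, 0, 0, 0, 0, 0], [0, 0, 0, 0, 0, 0], [0, 0, 0, 0, 0, 0], [0, 0, 0, 0, 0, 0], [0, 0, 0, 0, 0, 0], [0, 0, 0, 0, 0, 0]],
  ],
  fingers=255,
)

```text
time_s: 36.6
tcp_pos: [0.4773, 0.4286, 0.0318]
ee_rot: [[-0.082, 0.0, -0.997], [0.997, 0.0, -0.082], [0.0, -1.0, -0.0]]
wrist_force: [-0.4, 0.5, 0.9]
gripper_width: 0.525
```

Run:
```python
from m import *
st()
c=cap("scene");crop(c,380,150,150,120,5,"s25.png")
```

```text
36.6 [0.4773 0.4286 0.0318] F [-0.4  0.5  0.9] g 0.525 x [-0.082  0.997  0.   ] y [ 0.  0. -1.]
```

View pics/s25.png

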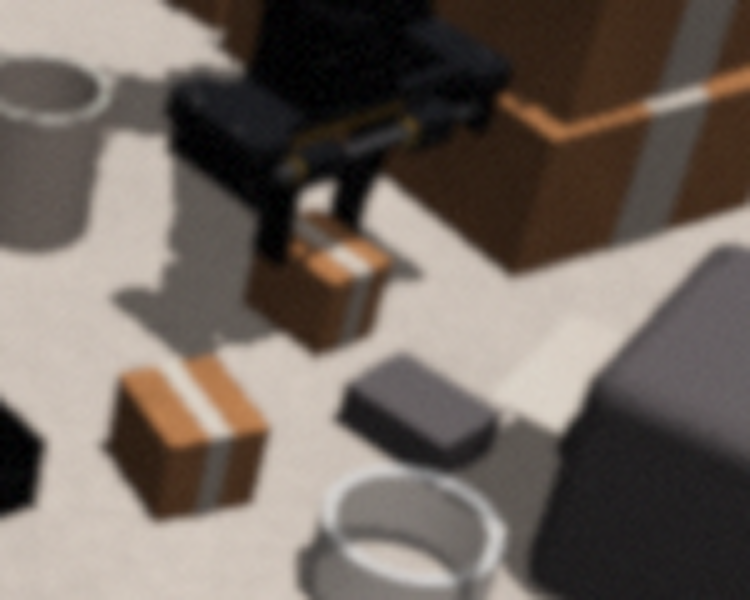

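carry_out(
  steps=[
    [[0, 0, 2, 0, 0, 0], [0, 0, 7, 0, 0, 0], [0, 0, 11, 0, 0, 0], [0, -6, 11, 0, 0, -0.028], [0, -12, 11, 0, 0, -0.028], [0, -18, 11, 0, 0, -0.028], [0.3, -24, 11, 0, 0, -0.028], [0.6, -30, 11, 0, 0, -0.028], [1.1, -36, 11, 0, 0, -0.028], [1.1, -40, 11, 0, 0, -0.028], [1.1, -43, 11, 0, 0, -0.028], [1.1, -43, 8, 0, 0, -0.028], [1.1, -43, 5, 0, 0, -0.028], [1.1, -43, 3.2, 0, 0, -0.028], [1.1, -43, 3.2, 0, 0, -0.028], [1.1, -43, 3.2, 0, 0, -0.028]],
  ],
)

```text
time_s: 38.65
tcp_pos: [0.488, -0.0017, 0.0638]
ee_rot: [[-0.054, -0.0, -0.999], [0.999, -0.0, -0.054], [-0.0, -1.0, 0.0]]
wrist_force: [0.2, 0.1, -0.9]
gripper_width: 0.524
```

Run:
```python
from m import *
st()
c=cap("scene");crop(c,230,190,170,120,4.5,"s26.png")
```

```text
38.65 [ 0.488  -0.0017  0.0638] F [ 0.2  0.1 -0.9] g 0.524 x [-0.054  0.999 -0.   ] y [-0. -0. -1.]
```

View pics/s26.png

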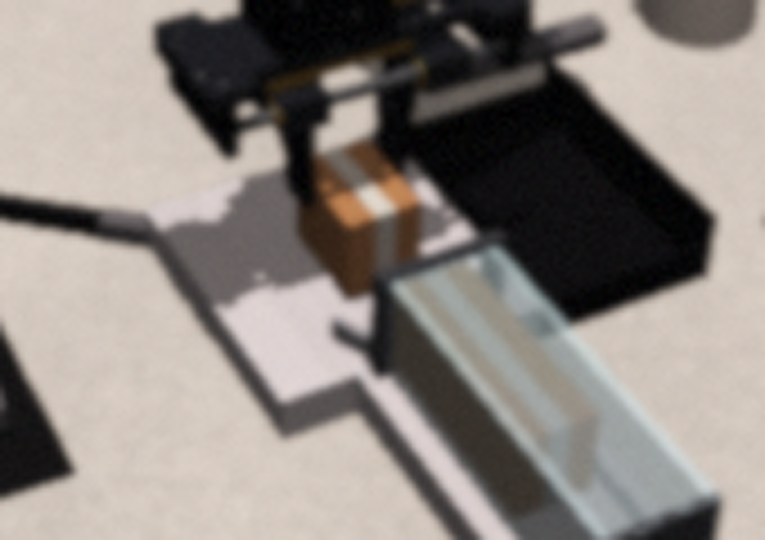

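carry_out(
  steps=[
    [[1, 0.05, -0.15, 0, 0, 0], [2, 0.11, -0.15, 0, 0, 0], [3, 0.16, -0.15, 0, 0, 0], [3.7, 0.2, -0.15, 0, 0, 0], [4.4, 0.24, -0.15, 0, 0, 0], [5.1, 0.28, -0.15, 0, 0, 0], [5.7, 0.31, -0.15, 0, 0, 0], [6.2, 0.34, -0.15, 0, 0, 0], [6.7, 0.37, -0.15, 0, 0, 0], [7.2, 0.4, -0.15, 0, 0, 0], [7.7, 0.43, -0.18, 0, 0, 0], [7.7, 0.43, -0.18, 0, 0, 0]],
  ],
)

```text
time_s: 40.2
tcp_pos: [0.566, 0.0028, 0.0619]
ee_rot: [[-0.054, 0.001, -0.999], [0.999, 0.0, -0.054], [0.0, -1.0, -0.001]]
wrist_force: [-0.4, 0.7, -1.0]
gripper_width: 0.526
```

Run:
```python
from m import *
st()
c=cap("scene");crop(c,270,200,130,100,6,"s27.png")
```

```text
40.2 [0.566  0.0028 0.0619] F [-0.4  0.7 -1. ] g 0.526 x [-0.054  0.999  0.   ] y [ 0.001  0.    -1.   ]
```

View pics/s27.png

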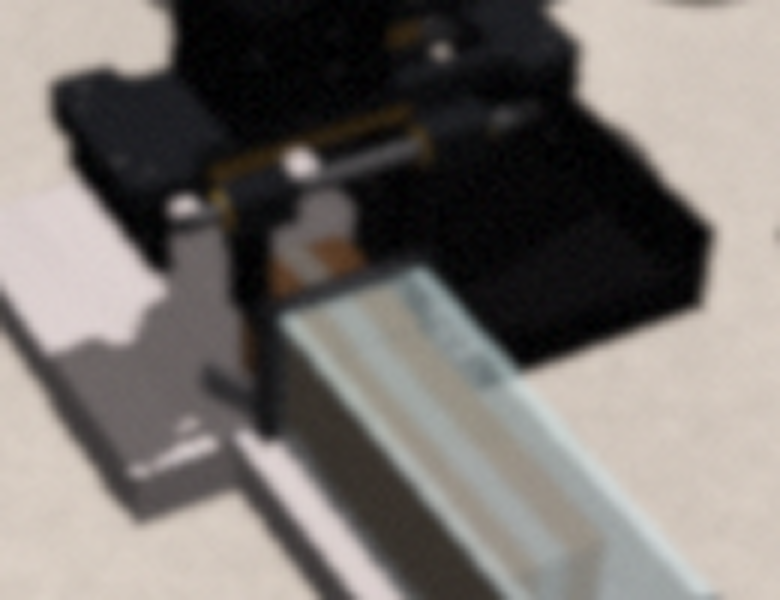

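carry_out(
  steps=[
    [[0, 0, 0, 0, 0, 0], [0, 0, 0, 0, 0, 0], [0, 0, 0, 0, 0, 0], [-1.5, -0.08, 0, 0, 0, 0], [-3, -0.17, 0, 0, 0, 0], [-4.5, -0.25, 0, 0, 0, 0], [-4.5, -0.25, 0, 0, 0, 0]],
  ],
  fingers=85,
)

```text
time_s: 41.12
tcp_pos: [0.5186, -0.0, 0.0621]
ee_rot: [[-0.054, -0.001, -0.999], [0.999, -0.0, -0.054], [-0.0, -1.0, 0.001]]
wrist_force: [0.1, 0.4, 0.3]
gripper_width: 0.666
```

carry_out(
  steps=[
    [[0, 0, -0.4, 0, 0, 0], [0, 0, -0.8, 0, 0, 0], [0, 0, -0.8, 0, 0, 0], [0, 0, -0.8, 0, 0, 0], [0, 0, -0.8, 0, 0, 0], [0, 0, -0.8, 0, 0, 0], [0, 0, -0.8, 0, 0, 0], [0, 0, -0.8, 0, 0, 0]],
  ],
  fingers=255,
)

```text
time_s: 42.12
tcp_pos: [0.5202, 0.0002, 0.0539]
ee_rot: [[-0.054, 0.0, -0.999], [0.999, 0.0, -0.054], [0.0, -1.0, -0.0]]
wrist_force: [-0.8, -0.7, -0.5]
gripper_width: 0.007
```

carry_out(
  steps=[
    [[0.8, 0.04, 0, 0, 0, 0], [1.6, 0.09, 0, 0, 0, 0], [2.4, 0.13, 0, 0, 0, 0], [3.1, 0.17, 0, 0, 0, 0], [3.8, 0.21, 0, 0, 0, 0], [4.5, 0.25, 0, 0, 0, 0], [5.1, 0.28, 0, 0, 0, 0], [5.3, 0.29, 0, 0, 0, 0], [5.3, 0.29, 0, 0, 0, 0]],
  ],
)

```text
time_s: 43.25
tcp_pos: [0.573, 0.0031, 0.0537]
ee_rot: [[-0.054, -0.0, -0.999], [0.999, 0.0, -0.054], [0.0, -1.0, 0.0]]
wrist_force: [-2.9, -0.4, -0.7]
gripper_width: 0.005
```

carry_out(
  steps=[
    [[-2, -0.1, 0, 0, 0, 0], [-4, -0.2, 2, 0, 0, 0], [-6, 3, 8, 0, 0, 0], [-6, 8, 12, 0, 0, 0], [-6, 14, 14, 0, 0, 0], [-6, 20, 14, 0, 0, 0], [-6, 20, 14, 0, 0, 0]],
  ],
  fingers=0,
)

```text
time_s: 44.12
tcp_pos: [0.5142, 0.2072, 0.195]
ee_rot: [[-0.058, 0.004, -0.998], [0.998, 0.003, -0.058], [0.003, -1.0, -0.004]]
wrist_force: [0.3, -0.1, 0.2]
gripper_width: 0.717
```

Run:
```python
from fit import *
st()
c=cap("scene");crop(c,300,220,100,110,6,"s28.png")
c=cap("top");crop(c,260,110,90,140,5,"t28.png")
```

```text
44.12 [0.5142 0.2072 0.195 ] F [ 0.3 -0.1  0.2] g 0.717 x [-0.058  0.998  0.003] y [ 0.004  0.003 -1.   ]
```

View pics/s28.png

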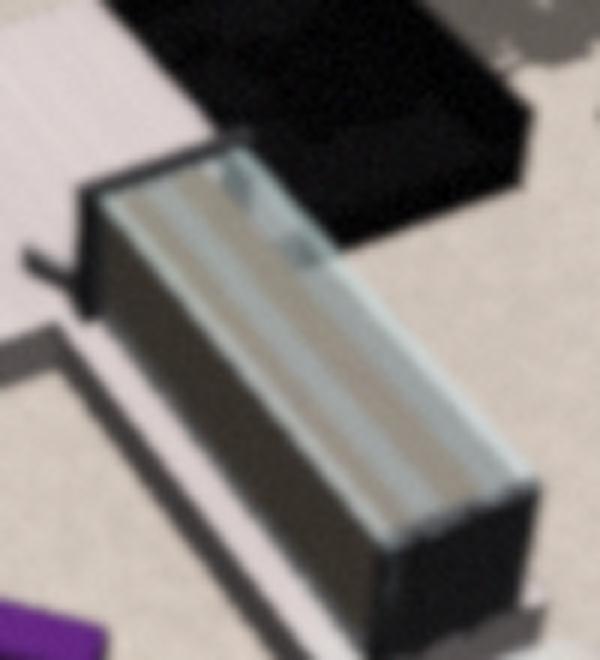

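View pics/t28.png

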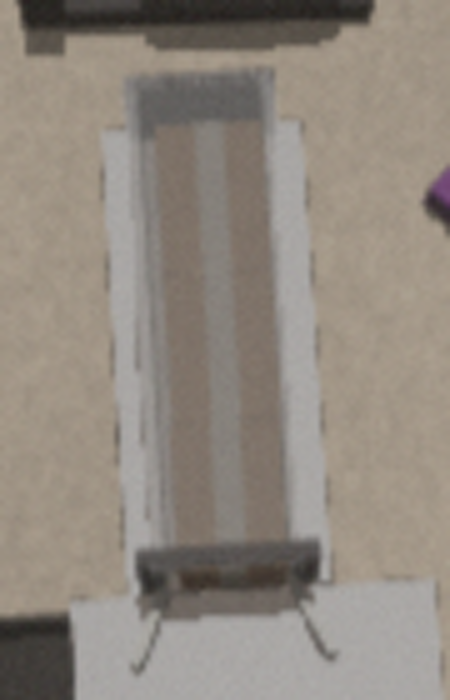

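Run:
```python
from fit import *
c=cap("top");crop(c,280,210,50,34,16,"t29.png")
a=np.radians(3.1); R=np.array([[np.cos(a),-np.sin(a)],[np.sin(a),np.cos(a)]])
g=lambda x,y,z:(*((R@[x,y])+[.4893,-.002]),z)
for X in(.085,.09,.095,.1,.105):
    print(X,((proj(c,[g(X,0,.03),g(X,0,.084),g(X,0,.096)])-[280,210]+.5)*16).round(0).tolist())
```

```text
0.085 [[425.0, 363.0], [423.0, 307.0], [422.0, 294.0]]
0.09 [[423.0, 326.0], [421.0, 269.0], [420.0, 255.0]]
0.095 [[421.0, 290.0], [418.0, 231.0], [418.0, 217.0]]
0.1 [[419.0, 254.0], [416.0, 193.0], [416.0, 178.0]]
0.105 [[417.0, 218.0], [414.0, 155.0], [413.0, 140.0]]
```

View pics/t29.png

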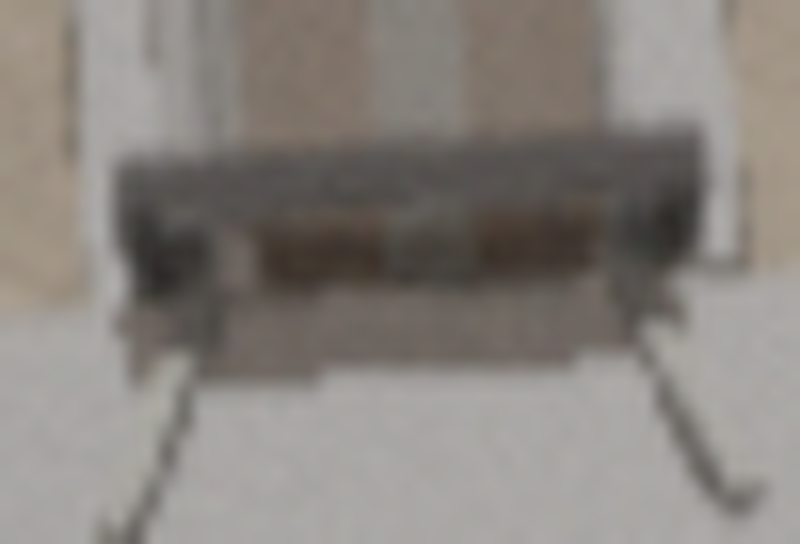

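Run:
```python
from m import *
c=cap("scene")
im=cv2.resize(c["image"][150:270,340:490,::-1],None,fx=5,fy=5,interpolation=cv2.INTER_CUBIC)
off,s=np.array([340,150]),5
box(c,im,.5793,.2749,-8,.064,.058,0,.054,(255,255,0),off,s)
cv2.imwrite("pics/s30.png",im)
c=cap("top");crop(c,100,140,160,150,4,"t30.png"); print(carton(c,(.5793,.2749)))
```

```text
Traceback (most recent call last):
  File "m.py", line 9, in carton
    k=min(range(1,n),key=lambda i:np.hypot(*(ce[i]-rad*8))+(1e4 if stt[i,4]<8000 else 0))
ValueError: min() iterable argument is empty
```

View pics/s30.png

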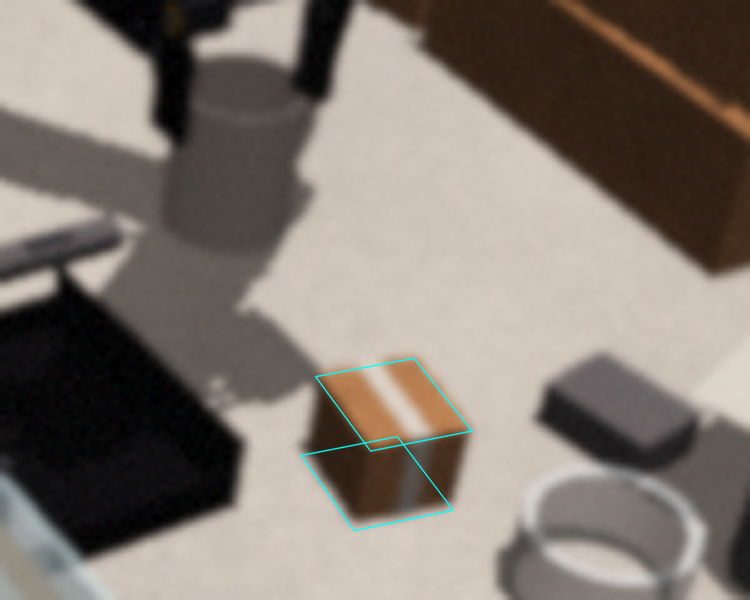

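View pics/t30.png

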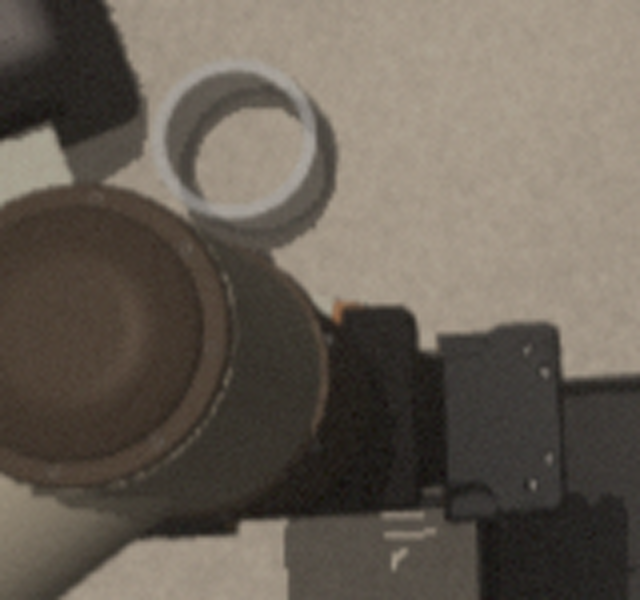

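carry_out(
  steps=[
    [[3, 3.5, -2, 0, 0, -0.1], [6.6, 7.2, -6, 0, 0, -0.195], [6.6, 7.2, -9, 0, 0, -0.195], [6.6, 7.2, -9, 0, 0, -0.195], [6.6, 7.2, -12, 0, 0, -0.195], [6.6, 7.2, -15, 0, 0, -0.195], [6.6, 7.2, -16.2, 0, 0, -0.195], [6.6, 7.2, -16.2, 0, 0, -0.195], [6.6, 7.2, -16.2, 0, 0, -0.195]],
  ],
  fingers=0,
)

```text
time_s: 45.5
tcp_pos: [0.5802, 0.2755, 0.0338]
ee_rot: [[0.141, 0.003, -0.99], [0.99, 0.002, 0.141], [0.002, -1.0, -0.003]]
wrist_force: [0.4, -0.3, -0.3]
gripper_width: 1.003
```

carry_out(
  steps=[
    [[0, 0, 0, 0, 0, 0], [0, 0, 0, 0, 0, 0], [0, 0, 0, 0, 0, 0], [0, 0, 0, 0, 0, 0], [0, 0, 0, 0, 0, 0], [0, 0, 0, 0, 0, 0]],
  ],
  fingers=255,
)

```text
time_s: 46.25
tcp_pos: [0.5793, 0.2753, 0.032]
ee_rot: [[0.141, 0.0, -0.99], [0.99, 0.0, 0.141], [0.0, -1.0, -0.0]]
wrist_force: [0.0, 1.5, 0.8]
gripper_width: 0.66
```

Run:
```python
from m import *
st()
c=cap("scene");crop(c,340,150,150,120,5,"s31.png")
c=cap("top");crop(c,370,60,270,270,2.2,"t31.png")
```

```text
46.25 [0.5793 0.2753 0.032 ] F [0.  1.5 0.8] g 0.66 x [0.141 0.99  0.   ] y [ 0.  0. -1.]
```

View pics/s31.png

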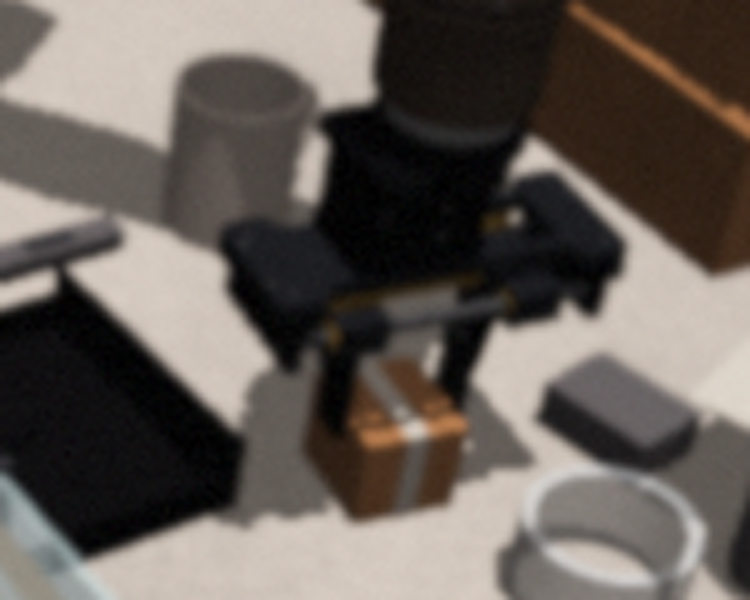

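View pics/t31.png

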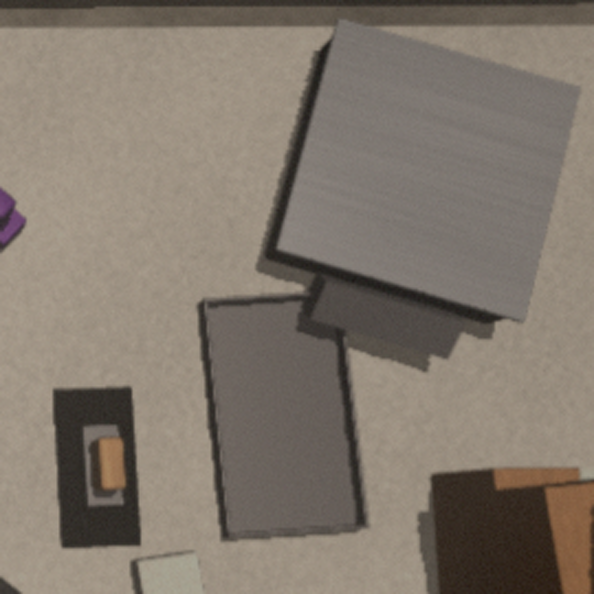

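Run:
```python
from m import *
c=cap("top")
p=lambda u,v:(370+u/2.2,60+v/2.2)
print(unp(c,[p(432,475),p(440,594)],0)," stack base edges if z=0")
print(unp(c,[p(300,318),p(318,280),p(270,255)],0), unp(c,[p(300,318),p(318,280),p(270,255)],.1))
c=cap("scene");crop(c,0,170,260,200,3,"s32.png")
```

```text
[[ 0.47775302 -0.57470154  0.        ]
 [ 0.3594252  -0.57482404  0.        ]]  stack base edges if z=0
[[ 0.63917087 -0.44970849  0.        ]
 [ 0.67884344 -0.47026811  0.        ]
 [ 0.70538285 -0.4220196   0.        ]] [[ 0.62016236 -0.40845758  0.1       ]
 [ 0.65617335 -0.42711964  0.1       ]
 [ 0.6802633  -0.38332424  0.1       ]]
```

View pics/s32.png

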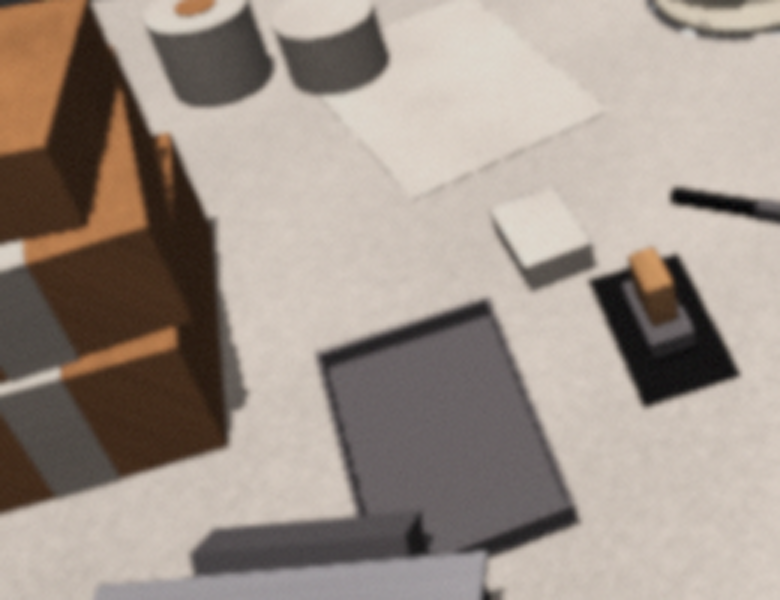

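carry_out(
  steps=[
    [[0, 0, 2, 0, 0, 0], [0, 0, 8, 0, 0, 0], [-3, -2, 13, 0, 0, 0.19], [-6, -8, 13, 0, 0, 0.19], [-6, -14, 13, 0, 0, 0.19], [-6, -20, 13, 0, 0, 0.19], [-6, -26, 13, 0, 0, 0.19], [-6, -32, 13, 0, 0, 0.19], [-6, -38, 13, 0, 0, 0.19], [-6, -44, 13, 0, 0, 0.19], [-6, -50, 13, 0, 0, 0.19], [-6, -56, 13, 0, 0, 0.19], [-6, -62, 13, 0, 0, 0.19], [-6, -67, 13, 0, 0, 0.19], [-6, -69.3, 12, 0, 0, 0.19], [-6, -69.3, 8, 0, 0, 0.19], [-6, -69.3, 6, 0, 0, 0.19], [-6, -69.3, 6, 0, 0, 0.19], [-6, -69.3, 6, 0, 0, 0.19]],
  ],
)

```text
time_s: 48.82
tcp_pos: [0.5197, -0.4179, 0.0926]
ee_rot: [[-0.05, 0.001, -0.999], [0.999, -0.001, -0.05], [-0.001, -1.0, -0.001]]
wrist_force: [0.8, 0.1, -0.2]
gripper_width: 0.66
```

Run:
```python
from m import *
st()
c=cap("scene");crop(c,60,220,180,140,4.2,"s33.png")
```

```text
48.83 [ 0.5197 -0.4179  0.0926] F [ 0.8  0.1 -0.2] g 0.66 x [-0.05   0.999 -0.001] y [ 0.001 -0.001 -1.   ]
```

View pics/s33.png

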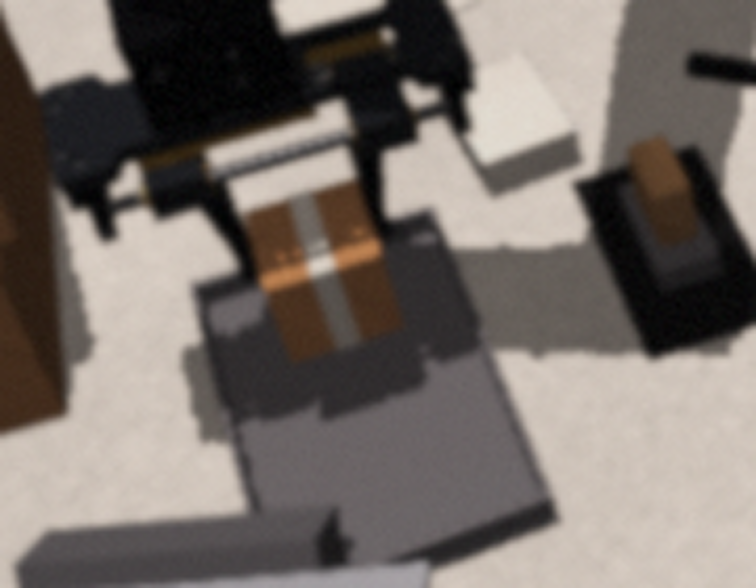

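carry_out(
  steps=[
    [[0, 0, -2.5, 0, 0, 0], [0, 0, -4.5, 0, 0, 0], [0, 0, -5.1, 0, 0, 0], [0, 0, -5.5, 0, 0, 0], [0, 0, -5.5, 0, 0, 0], [0, 0, -5.5, 0, 0, 0]],
  ],
)

```text
time_s: 49.62
tcp_pos: [0.5196, -0.4182, 0.0378]
ee_rot: [[-0.049, 0.001, -0.999], [0.999, -0.001, -0.049], [-0.001, -1.0, -0.001]]
wrist_force: [0.3, 0.1, -0.3]
gripper_width: 0.66
```

carry_out(
  steps=[
    [[0, 0, 0, 0, 0, 0], [0, 0, 0, 0, 0, 0], [0, 0, 0, 0, 0, 0], [0, 0, 1, 0, 0, 0], [0, 0, 5, 0, 0, 0], [0, 0, 10, 0, 0, 0], [-5, 4, 15, 0, 0, 0], [-10, 8, 20, 0, 0, 0], [-14, 8, 25, 0, 0, 0], [-14, 8, 25, 0, 0, 0], [-14, 8, 25, 0, 0, 0]],
  ],
  fingers=45,
)

```text
time_s: 51.0
tcp_pos: [0.3789, -0.3382, 0.291]
ee_rot: [[-0.049, 0.007, -0.999], [0.999, -0.004, -0.049], [-0.004, -1.0, -0.007]]
wrist_force: [-0.4, -0.7, 0.2]
gripper_width: 0.824
```

Run:
```python
from m import *
st()
c=cap("scene");cv2.imwrite("pics/s34.png",c["image"][:,:,::-1])
c=cap("top");cv2.imwrite("pics/t34.png",c["image"][:,:,::-1])
```

```text
51.0 [ 0.3789 -0.3382  0.291 ] F [-0.4 -0.7  0.2] g 0.824 x [-0.049  0.999 -0.004] y [ 0.007 -0.004 -1.   ]
```

View pics/s34.png

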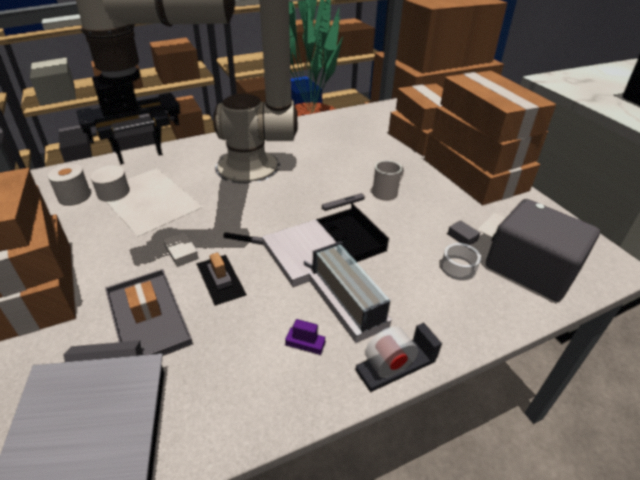

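View pics/t34.png

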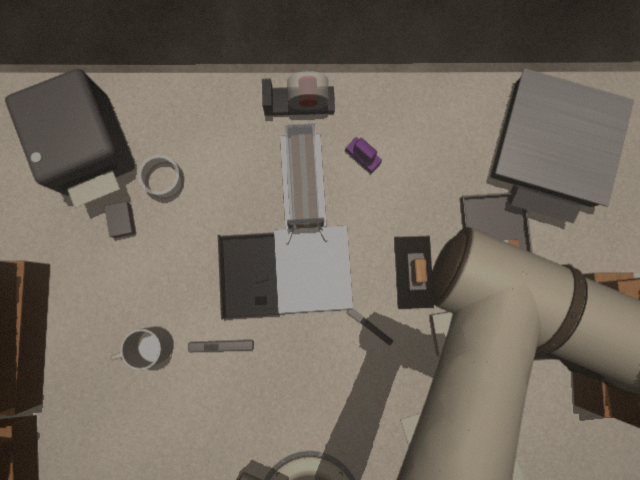

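Run:
```python
from m import *
c=cap("top")
t=cv2.resize(c["image"][228:328,212:300,::-1],None,fx=4,fy=4,interpolation=cv2.INTER_CUBIC)
t=cv2.convertScaleAbs(t,alpha=3,beta=-60)
s_=cap("scene");u=cv2.resize(s_["image"][260:360,100:195,::-1],None,fx=4,fy=4,interpolation=cv2.INTER_CUBIC)
cv2.imwrite("pics/f35.png",np.hstack([t[:400],u[:400]]))
```

```text
(no output)
```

View pics/f35.png

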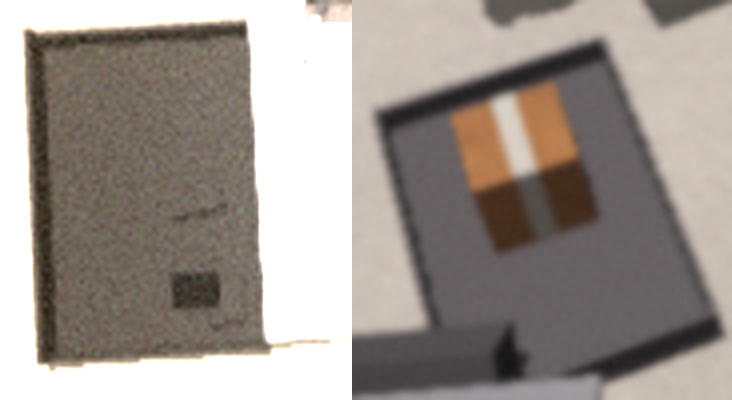

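Run:
```python
from station import ticket
print(ticket.finish_job())
```

```text
the job is handed in; nothing more can be done
None
```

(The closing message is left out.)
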